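# Load cover plates into a parts-washer rack behind its keeper bar

### The arm

A 6-joint arm with a two-finger parallel gripper is mounted at the origin on a cart in front of the work surface, level with it; the furniture and walls round the work are solid. World frame = base frame: x ahead of the robot, y to its left, z up, the work surface at z = 0. Lengths are in m, angles in degrees, forces in N, time in s.
With the tool pointing down it reaches from about 0.25 to 0.725 m from the base axis. Payload 9.7 kg.
Tool frame: the origin (TCP) lies at the very end of the fingers, on their centre line; the grasp point (between the pads) lies 19 mm behind it (bot.hold_point_z is the distance from the TCP to the grasp point, in m); z points along the fingers, y is the line along which they close (so a half turn about z gives the same grasp; the last joint's range is limited). The gripper opens to 85 mm and grips with 20 to 120 N. Pads are 22 mm wide; open, the fingers measure 114 mm over their backs; the gripper's body (76 mm by 85 mm) begins 54 mm behind the grasp point. The pads swing forward as they close: fully open they stand 13 mm farther back than shut.
Start: joints at [-76.547, 4.979, 10.078, 95.1, 0, 90], TCP at [0.128, -0.535, 0.231] pointing down, gripper open.
Joint ranges: [-179.16, 179.16], [-48.56, 103.87], [-65.8, 70.77], [-126.05, 130.52], [-82.76, 87.17], [-180, 180]. Speed limits (degrees/s): [127.2, 127.2, 147.25, 180, 180, 180].

### API

Orientations are given as [roll, pitch, yaw] about the fixed x, y, z axes, in that order (R = Rz(yaw) Ry(pitch) Rx(roll)).
In Python, from workcell import bot gives the robot as it stands.
- The arm moves only by the tool play_rows, never from a script. Its argument "targets" is a list of rows, each an object with "grip": the closure in counts, from 0 (fully open) to 255 (shut); "linear": the shift along the world's x, y, z in cm, a list of three; "delta_rot": the turn, a rotation vector about the world's x, y, z in rad, a list of three. A call has 1 to 10 rows; each row is the pose to reach, as a shift and turn from the pose commanded when the call began; what a row does not reach only later rows make up. A row lasts 1/10 s, in which the tool goes at most 50 mm and 8.59 degrees, less where a joint would pass 70% of its speed; a pose out of reach is approached as far as the arm can. A call with a gripper value outside its range is refused whole. The fingers move at their own pace and stop on an object; "force" is the grip in N (left out, the last holds). Time passes only in rows, so rows that repeat a pose let the fingers close. It gives the time, the measured TCP pose, the force, the opening and the grip force at its end, in the units of the state.
- bot.get_obs(): the state, without advancing time (a new reading comes with each control period).
- bot.camera(name): name is "scene" or "top" or "wrist"; returns a dict with "color" (384x512x3 uint8, red, green, blue), "range_z" (384x512 float32, m along the optical axis (not along the pixel's ray), 0 where there is no reading), "fov_y" (degrees; the focal length in pixels is half the picture's height over the tangent of half this angle, whatever the lens; pixels are square), "cx", "cy" (the principal point, pixels), "dist_coeffs" ([k1, k2, p1, p2, k3] as OpenCV has them; the pictures are not rectified), "world_to_cam" (4x4, takes a point from world to camera coordinates). Camera axes: x right, y up, looking along -z (the intrinsics and any distortion apply to the point x, -y, -z); pixel columns grow to the right and rows downward; lengths in m; the calibration is good to about 2 mm. A picture is of the moment at which its call begins.
- bot.job_done(): hands the job in; it is judged then, once.
Trained networks look in a picture, given as the dict that the camera call returned (one of the last four; its "shot" number tells which), for a name from the list of things; names that differ only in an ending like _2 or _b are one class to them, and where a whole thing is asked for, a point or a joint stands for the part that bears it (a point fixed in the world has none). Each returns a list of dicts, best first, with "conf" (0 to 1); they miss things now and then, are a little off and sometimes report something else, mostly with a low value. They report only what shows in the picture. A call takes as long as a camera call.
- bot.search_frame(picture, target): "box" ([left, top, right, bottom] in pixels, round what is visible of it).
- bot.trace(picture, target): "pixels" (384x512 bool, what is visible of it) and "box" ([left, top, right, bottom] in pixels, round what is visible of it).
- bot.pinpoint(picture, target): "pixel" ([column, row] in pixels: a listed point, or the origin of a listed thing).
The state is a dict: "time": time; "q": joint angles; "qd": joint speeds; "joint_efforts": joint torques, N m; "ee_pos": TCP position; "tcp_rot": TCP orientation; "wrist_force": force on the tool from outside, world axes, zero at the start; "torque": the same for the moment, N m; "opening": finger opening in m; "grasp_force": force on a finger pad.
Only numpy, scipy, OpenCV 4.12 (cv2) and the standard library are available. Lean on these libraries where they do the work, as an engineer would, in place of code of your own. Each camera call takes 0.05 s, during which the arm holds its last target. There are 200 camera calls.

### The job

Load the parts-washer rack for its wash: lift the handle end of the keeper bar over the lip of its cradle, draw the bar out endwise and lay it aside, then take every cover plate out of the slotted block and stand one to a bay in the rack, tilting its lower edge into the groove in front of the overhanging hooks and straightening it up under them until it rests against the back rail. Last, lock the plates in: put the keeper bar back with its plain end in the pocket and its handle end right down in the cradle, inside the lip. Leave the blue case where it is.

Things in the scene. Friction and masses are not known exactly. Their poses are not given: they have to be found in the camera images.
- wash_rack: Fixed steel rack, 446 mm long (y), 82 deep (x). x points from its loading side (front, to the robot) to its back, z up; origin on the table, mid-length, under the rear face of the groove's front lip. Rack mm below. Groove for plates along y: x 0 to 13, floor z 8, lips to z 20. Dividers 10 wide (x -10 to 23, to z 26) at y -138, -46, 46, 138 make three bays 82 long.
- bay0 (a point): Middle of the groove floor of the +y bay (rack x 6.5, y 92, z 8 mm); axes as the rack's. A plate enters a bay tilted forward 15 to 24 degrees (top towards -x), passing in front of the hooks, and is then swung upright beneath them while let down to the floor; it comes to rest leaning 2 to 7 degrees back on the rail and stays when let go.
- bay1 (a point): The same for the middle bay (rack y 0).
- bay2 (a point): The same for the -y bay (rack y -92 mm).
- hook (a point): Lower front edge of one hook (rack x -15, y 46, z 121 mm); axes as the rack's. At each divider's y a post (10 wide, x 20 to 34) carries such a flat hook, z 121 to 126, reaching from the post forward to x -15, and 19 mm to either side of the divider's middle (end posts: to the inner side only). 54 mm or more stay free between hooks in each bay for the fingers.
- rail (a point): Top front edge of the white back rail, middle bay (rack x 15, y 0, z 76 mm); axes as the rack's. The rail runs behind all bays, front face x 15, z 60 to 76; above it the space behind a plate is free between the posts.
- cradle (a point): Place of the bar's origin when home: rack x -13, y -180, z 60 mm; axes as the rack's. The cradle is at y -242 to -208: floor z 60, cheeks 24 mm apart (x -25 to -1, to z 71); its end lip at y -248 to -242, top z 73, stops the bar from being drawn to -y until that end is lifted over 13 mm. Home, the bar has 5 mm of play along y either way.
- pocket (a point): Place of the bar's plain end when home: rack x -13, y 181, z 60 mm; axes as the rack's. The pocket opens to -y (mouth y 156, flared cheeks from y 138) and is closed at y 186; inside 28 mm wide (x -27 to 1) and 20 mm high (z 60 to 80), so the bar may slope a little while its handle end is lifted.
- keeper_bar: Loose flat aluminium bar, 20 mm wide (x), 8 thick (z), 418 long (y), about 0.23 kg, with a black grip on top near one end: 16 wide, 50 long (y -25 to 25), z 8 to 38. Origin on its underside below the grip's middle; the bar runs 361 mm to +y (plain end, for the pocket) and 57 mm to -y; mass centre near y 98. Starts home; laid on the table it lies flat.
- bar_tip (a point): Middle of the plain end of the keeper bar, on its underside (bar y +361 mm).
- slot_block: Loose grey block, 140 (x) by 90 (y) by 40 mm, 1.8 kg, origin under its middle. Three slots along y, at x -48, 0 and 48 mm, 9 mm wide, floor 12 mm above the table, open at both ends; the plates stand upright in them.
- plate0: Aluminium cover plate, 6 mm thick (x), 74 mm wide (y), 105 mm high (z), about 130 g; all plates are alike. Origin in the middle of its lower edge, z towards its upper edge. Starts standing in a slot of the block; None throughout if this start lacks it (two or three are there).
- plate1: Aluminium cover plate, 6 mm thick (x), 74 mm wide (y), 105 mm high (z), about 130 g; all plates are alike. Origin in the middle of its lower edge, z towards its upper edge. Starts standing in a slot of the block; None throughout if this start lacks it (two or three are there).
- plate2: Aluminium cover plate, 6 mm thick (x), 74 mm wide (y), 105 mm high (z), about 130 g; all plates are alike. Origin in the middle of its lower edge, z towards its upper edge. Starts standing in a slot of the block; None throughout if this start lacks it (two or three are there).
- case: Blue plastic case 101 by 170 by 30 mm, a bystander: leave it alone.

How it is judged (in metres and radians):
On the way, in this order (a step that is already met when the one before it is completed fails the run):
1. the keeper bar has been drawn out and is well clear of its pocket and cradle (distance between keeper_bar and cradle above 0.06 m and distance between bar_tip and pocket above 0.06 m), for 0.3 s.
2. every plate stands in a bay of the rack, upright under the hooks and down on the groove floor (((x of plate0 in the frame of bay0 between -0.009 and 0.009 m and y of plate0 in the frame of bay0 between -0.008 and 0.008 m and z of plate0 in the frame of bay0 between -0.004 and 0.004 m) or (x of plate0 in the frame of bay1 between -0.009 and 0.009 m and y of plate0 in the frame of bay1 between -0.008 and 0.008 m and z of plate0 in the frame of bay1 between -0.004 and 0.004 m) or (x of plate0 in the frame of bay2 between -0.009 and 0.009 m and y of plate0 in the frame of bay2 between -0.008 and 0.008 m and z of plate0 in the frame of bay2 between -0.004 and 0.004 m)) and angle between each of plate0, plate1, plate2's own z axis and vertical below 0.17 rad and angle between the x axis of each of plate0, plate1, plate2 and the x axis of wash_rack, either way round below 0.2 rad and ((x of plate1 in the frame of bay0 between -0.009 and 0.009 m and y of plate1 in the frame of bay0 between -0.008 and 0.008 m and z of plate1 in the frame of bay0 between -0.004 and 0.004 m) or (x of plate1 in the frame of bay1 between -0.009 and 0.009 m and y of plate1 in the frame of bay1 between -0.008 and 0.008 m and z of plate1 in the frame of bay1 between -0.004 and 0.004 m) or (x of plate1 in the frame of bay2 between -0.009 and 0.009 m and y of plate1 in the frame of bay2 between -0.008 and 0.008 m and z of plate1 in the frame of bay2 between -0.004 and 0.004 m)) and ((x of plate2 in the frame of bay0 between -0.009 and 0.009 m and y of plate2 in the frame of bay0 between -0.008 and 0.008 m and z of plate2 in the frame of bay0 between -0.004 and 0.004 m) or (x of plate2 in the frame of bay1 between -0.009 and 0.009 m and y of plate2 in the frame of bay1 between -0.008 and 0.008 m and z of plate2 in the frame of bay1 between -0.004 and 0.004 m) or (x of plate2 in the frame of bay2 between -0.009 and 0.009 m and y of plate2 in the frame of bay2 between -0.008 and 0.008 m and z of plate2 in the frame of bay2 between -0.004 and 0.004 m))), for 0.3 s.
3. the keeper bar is back in its pocket and cradle (x of keeper_bar in the frame of cradle between -0.006 and 0.006 m and y of keeper_bar in the frame of cradle between -0.01 and 0.01 m and z of keeper_bar in the frame of cradle between -0.004 and 0.004 m and x of bar_tip in the frame of pocket between -0.008 and 0.008 m and z of bar_tip in the frame of pocket between -0.004 and 0.006 m), for 0.3 s.
At the end, for the whole second after the job is handed in: every plate on the groove floor of a bay (within 9 mm in x, 8 in y, 4 in height), under 10 degrees from vertical, square to the rack; keeper bar home: origin within 6, 10, 4 mm of the cradle point, plain end within 8 mm sideways and 6 in height of the pocket point; all at rest (all of step 2 and all of step 3 and linear speed of each of plate0, plate1, plate2, keeper_bar below 0.02 m/s); the robot touches nothing.
It fails at once if the blue case is pushed away by more than 4 cm (distance of case from where it was at the start of the episode above 0.04 m).
Of plate0, plate1, plate2 only 2 to 3 are there at a start; the rules pass over those that are not, and their reading is None.
At some moment in a run one of slot_block, keeper_bar may be knocked a few centimetres aside while the robot is not near it.
It also fails if it takes over 208 s, if anything falls off the work surface, if the arm or the gripper's body presses on something with over 40 N, if the wrist force passes 120 N, or if a joint passes its speed limit or range.

## Working session

There is one attempt and no reset: what is moved stays moved. The work goes in short steps, Python scripts to look and compute and a tool call to move; the robot and the scene stay as the last step left them, time stands still between calls to the robot, and variables do not carry over. Pictures are saved under pics/ and viewed, at most 14 in all, crops included, and the job is handed in when it is done.

Besides the shell and the picture viewer there is one more tool, called after "Emit:" as name(argument=value, ...), one argument or row to a line, values as JSON. play_rows: Moves the arm, as the interface text tells. Its arguments: {"type":"object","properties":{"targets":{"type":"array","items":{"type":"object","properties":{"grip":{"type":"number"},"linear":{"type":"array","items":{"type":"number"}},"delta_rot":{"type":"array","items":{"type":"number"}}}}},"force":{"type":"number"}},"required":["targets"]}

```bash
mkdir -p pics; ls; cat > h.py <<'E'
import numpy as np, cv2
from scipy.spatial.transform import Rotation as R
from workcell import bot
def K(p):
    h=p["color"].shape[0]; f=h/2/np.tan(np.radians(p["fov_y"])/2)
    return np.array([[f,0,p["cx"]],[0,f,p["cy"]],[0,0,1.]])
def rays(p,px):
    px=np.asarray(px,float).reshape(-1,1,2)
    n=cv2.undistortPoints(px,K(p),np.array(p["dist_coeffs"],float)).reshape(-1,2)
    return np.c_[n[:,0],-n[:,1],-np.ones(len(n))]
def world(p,c):
    T=np.linalg.inv(p["world_to_cam"]); return c@T[:3,:3].T+T[:3,3]
def at_z(p,px,z):
    r=rays(p,px);T=np.linalg.inv(p["world_to_cam"]);d=r@T[:3,:3].T;o=T[:3,3]
    return o+d*((z-o[2])/d[:,2:3])
def cloud(p,mask):
    v,u=np.nonzero(mask&(p["range_z"]>0)); z=p["range_z"][v,u]
    return world(p,rays(p,np.c_[u,v])*z[:,None]) if len(u) else np.zeros((0,3))
def project(p,X):
    X=np.atleast_2d(X);W=p["world_to_cam"];c=X@W[:3,:3].T+W[:3,3]
    return cv2.projectPoints((c*[1,-1,-1]).reshape(-1,1,3),np.zeros(3),np.zeros(3),K(p),np.array(p["dist_coeffs"],float))[0].reshape(-1,2)
def save(p,n): cv2.imwrite(f"pics/{n}.png",p["color"][:,:,::-1])
E
cat > a.py <<'E'
from h import *
np.set_printoptions(precision=4,suppress=True)
print(bot.get_obs())
ims=[]
for c in("scene","top"):
    p=bot.camera(c); save(p,c+"0"); ims.append(p["color"][:,:,::-1])
    T=np.linalg.inv(p["world_to_cam"]);print(c,p["fov_y"],p["dist_coeffs"],T[:3,3],-T[:3,2])
    for t in["wash_rack","keeper_bar","slot_block","case","plate0","plate1","plate2"]:
        for d in bot.trace(p,t)[:3]:
            X=cloud(p,d["pixels"]);
            print(t,round(d["conf"],2),d["box"],len(X), np.percentile(X,[2,50,98],axis=0).tolist() if len(X) else "")
    for t in["wash_rack","bay0","bay1","bay2","hook","rail","cradle","pocket","bar_tip","keeper_bar","slot_block","plate0"]:
        for d in bot.pinpoint(p,t)[:3]:
            u=np.array(d["pixel"]);print(t,round(d["conf"],2),u)
E
python3 a.py; python3 -c "
import cv2,numpy as np
a=[cv2.imread('pics/%s0.png'%c) for c in('scene','top')]
for c,i in zip(('scene','top'),a): pass
"
```

```text
pics
{'time': 0.0, 'q': array([-76.5481,   5.0108,  10.0338,  95.1005,   0.0001,  90.0013]), 'qd': array([ 0.0308, -0.0574,  0.003 , -0.0344,  0.0928,  0.0276]), 'joint_efforts': array([  0.0017, -52.0392,  46.48  ,   0.0164,   0.0002,  -0.    ]), 'ee_pos': array([ 0.1279, -0.5347,  0.2306]), 'tcp_rot': array([-179.9225,   -0.0001,   13.4506]), 'wrist_force': array([0.8057, 0.5427, 0.4828]), 'torque': array([ 0.0427, -0.0123, -0.018 ]), 'grasp_force': 0.0, 'opening': 0.08529228413443407}
scene 56.30543429694663 [-0.0124  0.      0.      0.      0.    ] [-0.0797  0.5721  0.7821] [ 0.5557 -0.5194 -0.6492]
wash_rack 0.89 [176.6, 145.3, 303.2, 233.9] 3474 [[0.5482040921413134, -0.19853455438330384, 0.0025248622736198903], [0.5898942823825518, 0.05499955980665272, 0.019680087667963808], [0.6344146500374539, 0.22801630709098128, 0.126869768757485]]
keeper_bar 0.84 [198.5, 149.1, 295.0, 204.7] 697 [[0.5617285866812061, -0.18949376564329032, 0.05919155063891131], [0.5779423729584215, -0.02129757335459226, 0.06759934881081975], [0.5994814730110509, 0.16606534480187438, 0.09788917711185646]]
s
[... 3906 characters left out ...]
16], [0.5488463404684433, 0.36089657349963467, 0.09503132079203214], [0.559036504775635, 0.3945776778547898, 0.12052570608975731]]
wash_rack 0.92 [239.9 171.4]
bay0 0.61 [244.8 171.2]
bay0 0.59 [270.8 172.8]
bay0 0.56 [213.2 166.7]
bay1 0.61 [244.8 171.2]
bay1 0.59 [270.8 172.8]
bay1 0.56 [213.2 166.7]
bay2 0.61 [244.8 171.2]
bay2 0.59 [270.8 172.8]
bay2 0.56 [213.2 166.7]
hook 0.85 [222.4 172.6]
rail 0.91 [239.3 167.5]
cradle 0.62 [298.6 180.2]
pocket 0.58 [185.8 172.3]
bar_tip 0.67 [184.6 170.5]
keeper_bar 0.95 [303.8 177.9]
slot_block 0.67 [139.7 202.6]
slot_block 0.55 [222.6 173.8]
slot_block 0.52 [298.3 179.7]
plate0 0.73 [213.3 169.3]
plate0 0.69 [143.6 218.5]
plate0 0.43 [135.8 190.9]
```

View pics/scene0.png

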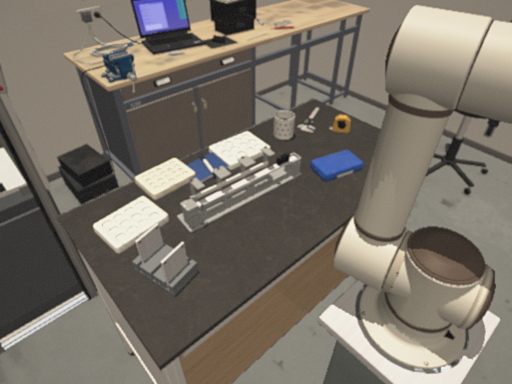

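View pics/top0.png

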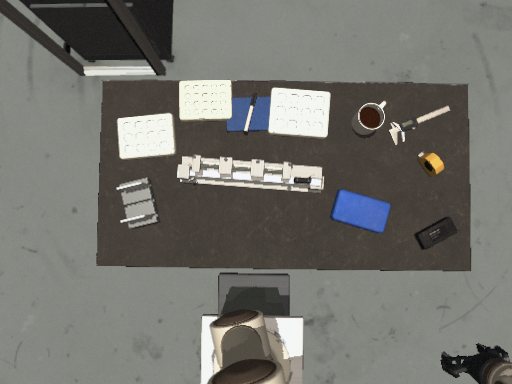

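The scene picture shows two plates in the outer slots of the block (about 150,245 and 175,262), the bar home with its black grip at (282,160), and the blue case at (337,165). The top picture agrees: the grip is at (303,180) and the block at (139,203). The rack lies nearly square to the world, so next I fit its pose.

```bash
cat > rack.py <<'E'
from h import *
from scipy.optimize import least_squares
np.set_printoptions(precision=4,suppress=True)
L={"wash_rack":[[0,0,0]],"bay0":[[6.5,92,8],[6.5,0,8],[6.5,-92,8]],"hook":[[-15,y,121] for y in(46,)],"rail":[[15,0,76]],"cradle":[[-13,-180,60]],"pocket":[[-13,181,60]]}
def rackfit(pics,g=(0.6,0.01,-0.06),extra=[]):
    obs=[]
    for p in pics:
        for t,m in L.items():
            for d in bot.pinpoint(p,t)[:3]:
                if d["conf"]<.4: continue
                e=[(np.linalg.norm(project(p,tr(g,np.array(q)/1e3))-d["pixel"]),q) for q in m]
                r,q=min(e); 
                if r<40*K(p)[0,0]/600: obs.append((p,np.array(q)/1e3,np.array(d["pixel"]),t))
    f=lambda s:np.concatenate([((project(p,tr(s,q))[0]-u)/K(p)[0,0]*1000) for p,q,u,t in obs])
    s=least_squares(f,g,loss="soft_l1",f_scale=1.5).x
    for (p,q,u,t),r in zip(obs,f(s).reshape(-1,2)): print("  ",t,q*1000,r)
    return s
def tr(s,q):
    c,n=np.cos(s[2]),np.sin(s[2]); q=np.atleast_2d(q)
    return np.c_[s[0]+c*q[:,0]-n*q[:,1],s[1]+n*q[:,0]+c*q[:,1],q[:,2]]
if __name__=="__main__":
    P=[bot.camera("scene"),bot.camera("top")]
    s=rackfit(P); print(s)
    print("grip mid",tr(s,[-.013,-.18,.08]))
    p=bot.camera("wrist");T=np.linalg.inv(p["world_to_cam"]);print(p["fov_y"],T[:3,3],-T[:3,2])
    d=bot.trace(P[1],"case")
E
python3 rack.py
```

```text
wash_rack [0. 0. 0.] [-6.0589 -8.7202]
   bay0 [6.5 0.  8. ] [ 2.6949 -7.3166]
   bay0 [  6.5 -92.    8. ] [-3.6953  7.2366]
   bay0 [ 6.5 92.   8. ] [10.2957 -0.1375]
   hook [-15.  46. 121.] [3.8469 8.4535]
   rail [15.  0. 76.] [-5.5975 -2.7466]
   cradle [ -13. -180.   60.] [-5.138   0.3911]
   pocket [-13. 181.  60.] [-3.0306 -4.982 ]
   wash_rack [0. 0. 0.] [-4.5248  0.4456]
   bay0 [  6.5 -92.    8. ] [ 2.4052 -3.3449]
   bay0 [6.5 0.  8. ] [-3.6392  2.1625]
   bay0 [ 6.5 92.   8. ] [-0.4839  3.11  ]
   hook [-15.  46. 121.] [3.4764 3.9639]
   rail [15.  0. 76.] [3.8873 6.1775]
   cradle [ -13. -180.   60.] [2.4099 0.4718]
   pocket [-13. 181.  60.] [-5.106  -3.6048]
[ 0.5982  0.0392 -0.061 ]
grip mid [[ 0.5743 -0.1397  0.08  ]]
66.15581397634871 [ 0.2093 -0.5146  0.3749] [-0.317  -0.0758 -0.9454]
```

Emit:
play_rows(
  targets=[
    {"linear": [12, 20, 6], "delta_rot": [0, 0, 0.6]},
    {"linear": [12, 20, 6], "delta_rot": [0, 0, 0.6]},
    {"linear": [12, 20, 6], "delta_rot": [0, 0, 0.6]},
    {"linear": [12, 20, 6], "delta_rot": [0, 0, 0.6]},
    {"linear": [24, 40, 10], "delta_rot": [0, 0, 1.275]},
    {"linear": [24, 40, 10], "delta_rot": [0, 0, 1.275]},
    {"linear": [24, 40, 10], "delta_rot": [0, 0, 1.275]},
    {"linear": [24, 40, 10], "delta_rot": [0, 0, 1.275]},
    {"linear": [37, 59.5, 13], "delta_rot": [0, 0, 1.275]},
    {"linear": [37, 59.5, 13], "delta_rot": [0, 0, 1.275]},
  ],
)

```text
validation failed for argument at $.ta...
```

```bash
cat > w.py <<'E'
from rack import *
import sys
o=bot.get_obs();print(o["time"],o["ee_pos"],o["tcp_rot"],o["q"])
p=bot.camera("wrist");save(p,sys.argv[1]);print(rackfit([p],(0.5982,0.0392,-0.061)))
E
python3 w.py w1
```

```text
2.8 [ 0.1279 -0.5349  0.2313] [179.9982  -0.001   13.4504] [-76.5499   4.9777  10.0791  95.0997   0.001   89.9997]Traceback (most recent call last):
  File "w.py", line 4, in <module>
    p=bot.camera("wrist");save(p,sys.argv[1]);print(rackfit([p],(0.5982,0.0392,-0.061)))
                                                    ~~~~~~~^^^^^^^^^^^^^^^^^^^^^^^^^^^^
  File "rack.py", line 15, in rackfit
    s=least_squares(f,g,loss="soft_l1",f_scale=1.5).x
      ~~~~~~~~~~~~~^^^^^^^^^^^^^^^^^^^^^^^^^^^^^^^^
    return func(*args, **kwargs)
    vector_fun = VectorFunction(
        fun_wrapped,
    ...<6 lines>...
        workers=workers
    )
    self._update_fun()
    ~~~~~~~~~~~~~~~~^^
    self.f = self.fun_wrapped(xp_copy(self.x))
             ~~~~~~~~~~~~~~~~^^^^^^^^^^^^^^^^^
    return np.atleast_1d(self.fun(x))
                         ~~~~~~~~^^^
    return self.f(x, *self.args, **self.kwargs)
           ~~~~~~^^^^^^^^^^^^^^^^^^^^^^^^^^^^^^
  File "rack.py", line 14, in <lambda>
    f=lambda s:np.concatenate([((project(p,tr(s,q))[0]-u)/K(p)[0,0]*1000) for p,q,u,t in obs])
               ~~~~~~~~~~~~~~^^^^^^^^^^^^^^^^^^^^^^^^^^^^^^^^^^^^^^^^^^^^^^^^^^^^^^^^^^^^^^^^^
ValueError: need at least one array to concatenate
```

View pics/w1.png

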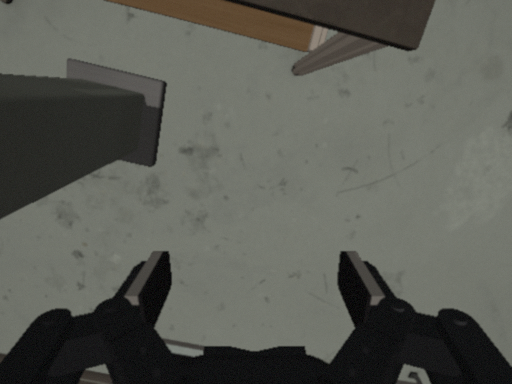

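The wrist picture only shows the floor, because the move was refused. The fingers appear at the bottom, at columns 150 and 360.

Emit:
play_rows(
  targets=[
    {"grip": 0, "linear": [12, 20, 6], "delta_rot": [0, 0, 0.6]},
    {"grip": 0, "linear": [12, 20, 6], "delta_rot": [0, 0, 0.6]},
    {"grip": 0, "linear": [12, 20, 6], "delta_rot": [0, 0, 0.6]},
    {"grip": 0, "linear": [12, 20, 6], "delta_rot": [0, 0, 0.6]},
    {"grip": 0, "linear": [24, 40, 10], "delta_rot": [0, 0, 1.275]},
    {"grip": 0, "linear": [24, 40, 10], "delta_rot": [0, 0, 1.275]},
    {"grip": 0, "linear": [24, 40, 10], "delta_rot": [0, 0, 1.275]},
    {"grip": 0, "linear": [24, 40, 10], "delta_rot": [0, 0, 1.275]},
    {"grip": 0, "linear": [37, 59.5, 13], "delta_rot": [0, 0, 1.275]},
    {"grip": 0, "linear": [37, 59.5, 13], "delta_rot": [0, 0, 1.275]},
  ],
)

```text
time: 4.15
ee_pos: [0.3833, -0.1152, 0.332]
tcp_rot: [179.9, 0.0, 86.7]
wrist_force: [1.4, -0.7, 0.5]
opening: 0.0854
grasp_force: 0.0
```

Emit:
play_rows(
  targets=[
    {"grip": 0, "linear": [12, 19, 3], "delta_rot": [0, 0, 0.1]},
    {"grip": 0, "linear": [12, 19, 3], "delta_rot": [0, 0, 0.1]},
    {"grip": 0, "linear": [12, 19, 3], "delta_rot": [0, 0, 0.1]},
    {"grip": 0, "linear": [12, 19, 3], "delta_rot": [0, 0, 0.1]},
    {"grip": 0, "linear": [12, 19, 3], "delta_rot": [0, 0, 0.1]},
  ],
)

```text
time: 4.65
ee_pos: [0.5041, 0.076, 0.361]
tcp_rot: [-180.0, -0.0, 92.4]
wrist_force: [0.3, -1.7, 0.5]
opening: 0.0855
grasp_force: 0.0
```

```bash
python3 w.py w2
```

```text
4.65 [0.5041 0.076  0.361 ] [-179.9836   -0.0205   92.367 ] [  8.5647   4.7537  24.7835 110.0439   0.0222  96.1978]
   wash_rack [0. 0. 0.] [-0.4885 -5.9238]
   bay0 [6.5 0.  8. ] [  9.2748 -13.3355]
   bay0 [  6.5 -92.    8. ] [-3.2079 -6.4229]
   bay0 [ 6.5 92.   8. ] [ 8.2778 -0.3204]
   hook [-15.  46. 121.] [-0.7604  3.3416]
   rail [15.  0. 76.] [-2.0952  3.0217]
   cradle [ -13. -180.   60.] [1.3423 4.118 ]
[ 0.5984  0.0382 -0.0659]
```

View pics/w2.png

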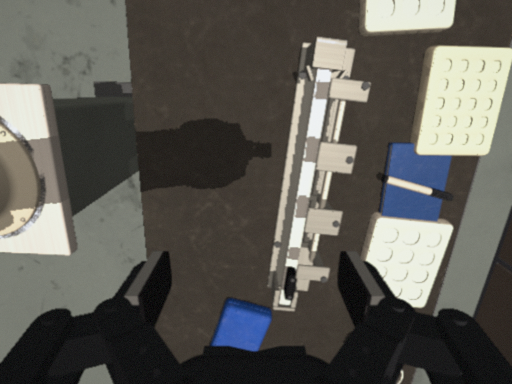

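The wrist picture shows the whole rack: the pocket at the top (330,55), hooks at (350,90), (337,157), (323,222) and (312,275), the white rail, and the black grip at (290,282). The case is at (243,322). For precision I will fit the rack's known geometry to the depth image.

```bash
cat > fit.py <<'E'
from rack import *
from scipy.optimize import minimize
def box(x0,x1,y0,y1,z0,z1,s=1.5):
    a=[np.linspace(l,h,max(2,int((h-l)/s)+1)) for l,h in((x0,x1),(y0,y1),(z0,z1))]
    o=[]
    for i in range(3):
        j,k=[m for m in range(3) if m!=i]
        J,Kk=np.meshgrid(a[j],a[k])
        for v in(a[i][0],a[i][-1]):
            q=np.zeros((J.size,3));q[:,i]=v;q[:,j]=J.ravel();q[:,k]=Kk.ravel();o.append(q)
    return np.vstack(o)/1e3
BAR=np.vstack([box(-10,10,-57,361,0,8),box(-8,8,-25,25,8,38)])
RACK=np.vstack([box(-10,23,y-5,y+5,8,26) for y in(-138,-46,46,138)]+[box(20,34,y-5,y+5,26,126) for y in(-138,-46,46,138)]
 +[box(-15,34,a,b,121,126) for a,b in((-143,-119),(-65,-27),(27,65),(119,143))]+[box(15,18,-138,138,60,76)]+[box(-25,-1,-248,-242,50,73)])
BLOCK=np.vstack([box(a,b,-45,45,0,40) for a,b in((-70,-52.5),(-43.5,-4.5),(4.5,43.5),(52.5,70))])
PLATE=box(-3,3,-37,37,0,105)
def cost(p,X,tz=0.008):
    W=p["world_to_cam"];z=-(X@W[:3,:3].T+W[:3,3])[:,2]
    u=np.round(project(p,X)).astype(int);h,w=p["range_z"].shape
    ok=(u[:,0]>=0)&(u[:,0]<w)&(u[:,1]>=0)&(u[:,1]<h)&(z>0.05)
    D=np.full(h*w,9.);np.minimum.at(D,u[ok,1]*w+u[ok,0],z[ok])
    m=(D<9)&(p["range_z"].ravel()>0)
    if m.sum()<50: return 1.
    return np.minimum(np.abs(D[m]-p["range_z"].ravel()[m]),tz).mean()*1000
def fit(p,model,g,tz=0.008,z=0,step=(.012,.012,.05),pin=None):
    f=lambda s:sum(cost(q,tr(s,model)+[0,0,z],tz) for q in(p if isinstance(p,list) else [p]))
    best=None
    for k in range(3):
        st=np.array(step)/(2**k)
        sx=np.vstack([g]+[np.array(g)+np.eye(3)[i]*st[i] for i in range(3)])
        r=minimize(f,g,method="Nelder-Mead",options=dict(initial_simplex=sx,xatol=1e-4,fatol=1e-3,maxfev=150));g=r.x
    return r.x,r.fun
if __name__=="__main__":
    p=bot.camera("wrist");t=bot.camera("top");s_=bot.camera("scene")
    for n,q in(("wrist",p),("top",t),("scene",s_)):
        print(n,*fit(q,RACK,(0.5984,0.0382,-0.066)))
    s,_=fit(p,RACK,(0.5984,0.0382,-0.066))
    b0=np.r_[tr(s,[-.013,-.18,0])[0,:2],s[2]]
    for q in(p,t): print("bar",*fit(q,BAR,b0,z=.06,step=(.006,.006,.03)),"home",b0)
    for q in(t,s_): print("block",*fit(q,BLOCK,(0.49,0.365,0.1)))
E
python3 fit.py
```

```text
wrist [ 0.5983  0.0372 -0.0627] 3.169715281975289
top [ 0.6004  0.0379 -0.0744] 5.354736568733489
scene [ 0.5985  0.0342 -0.0656] 4.063730365287233
bar [ 0.5739 -0.1447 -0.0622] 2.4664116816984634 home [ 0.574  -0.1416 -0.0627]
bar [ 0.5756 -0.1409 -0.063 ] 5.287236697689261 home [ 0.574  -0.1416 -0.0627]
block [0.4993 0.3706 0.0705] 5.668866886659428
block [0.5023 0.3563 0.2505] 4.045379234778181
```

Emit:
play_rows(
  targets=[
    {"grip": 0, "linear": [7, -22, -15], "delta_rot": [0, 0, -0.104]},
    {"grip": 0, "linear": [7, -22, -15], "delta_rot": [0, 0, -0.104]},
    {"grip": 0, "linear": [7, -22, -15], "delta_rot": [0, 0, -0.104]},
    {"grip": 0, "linear": [7, -22, -15], "delta_rot": [0, 0, -0.104]},
    {"grip": 0, "linear": [7, -22, -15], "delta_rot": [0, 0, -0.104]},
    {"grip": 0, "linear": [7, -22, -15], "delta_rot": [0, 0, -0.104]},
    {"grip": 0, "linear": [7, -22, -15], "delta_rot": [0, 0, -0.104]},
  ],
)

```text
time: 5.85
ee_pos: [0.5718, -0.15, 0.2082]
tcp_rot: [-179.8, -0.0, 86.0]
wrist_force: [-0.7, 0.6, -0.5]
opening: 0.0856
grasp_force: 0.0
```

```bash
cat > w3.py <<'E'
from fit import *
o=bot.get_obs();print(o["time"],o["ee_pos"],o["tcp_rot"])
p=bot.camera("wrist");save(p,"w3")
s,c=fit(p,RACK,(0.5983,0.0372,-0.0627));print(s,c)
print(*fit(p,BAR,(0.5739,-.1447,-.0627),z=.06,step=(.006,.006,.03)))
E
python3 w3.py
```

```text
5.85 [ 0.5718 -0.15    0.2082] [-179.7605   -0.022    86.0466]
[ 0.5981  0.0383 -0.0713] 4.72305577998048
[ 0.5735 -0.1409 -0.0683] 4.675836769959375
```

View pics/w3.png

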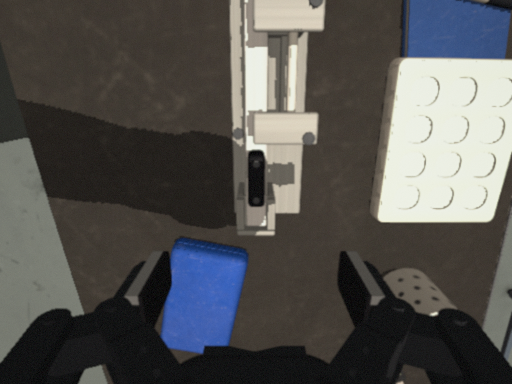

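The grip shows at columns 248-266, rows 150-208, centred between the fingers. I measure it from its dark pixels.

```bash
cat > g.py <<'E'
from fit import *
p=bot.camera("wrist")
m=np.zeros((384,512),bool);m[130:225,235:285]=p["color"][130:225,235:285].max(2)<50
n,l,st,ce=cv2.connectedComponentsWithStats(m.astype(np.uint8));i=1+st[1:,4].argmax();m=l==i
X=cloud(p,m);print(st[i],np.percentile(X,[5,50,95],axis=0))
X=X[(X[:,2]>.09)&(X[:,2]<.105)]; q=(X-[.574,-.144,0])[:,:2];r=cv2.minAreaRect((X[:,:2]*1000).astype(np.float32));print(len(X),r)
for q in [(248,150),(265,150),(248,206),(265,206)]: print(at_z(p,[q],.098))
E
python3 g.py
```

```text
[248 152  16  55 825] [[ 0.5664 -0.1621  0.0951]
 [ 0.573  -0.139   0.0986]
 [ 0.5794 -0.118   0.0999]]
799 ((572.7363891601562, -141.23312377929688), (47.982765197753906, 13.947357177734375), 86.5295639038086)
[[ 0.5683 -0.1122  0.098 ]]
[[ 0.5831 -0.1132  0.098 ]]
[[ 0.5643 -0.1646  0.098 ]]
[[ 0.5801 -0.1657  0.098 ]]
```

Emit:
play_rows(
  targets=[
    {"grip": 0, "linear": [0.1, 0.8, -5], "delta_rot": [0, 0, 0.008]},
    {"grip": 0, "linear": [0.1, 0.8, -9], "delta_rot": [0, 0, 0.008]},
    {"grip": 0, "linear": [0.1, 0.8, -12], "delta_rot": [0, 0, 0.008]},
    {"grip": 0, "linear": [0.1, 0.8, -12], "delta_rot": [0, 0, 0.008]},
    {"grip": 0, "linear": [0.1, 0.8, -12], "delta_rot": [0, 0, 0.008]},
  ],
)

```text
time: 6.45
ee_pos: [0.5741, -0.1385, 0.0933]
tcp_rot: [179.9, 0.0, 86.8]
wrist_force: [-0.4, 0.0, 0.4]
opening: 0.0852
grasp_force: 0.0
```

Emit:
play_rows(
  force=80,
  targets=[
    {"grip": 0, "linear": [-0.1, -0.2, -2.0], "delta_rot": [0, 0, -0.005]},
    {"grip": 0, "linear": [-0.1, -0.2, -2.0], "delta_rot": [0, 0, -0.005]},
    {"grip": 255, "linear": [-0.1, -0.2, -2.0], "delta_rot": [0, 0, -0.005]},
    {"grip": 255, "linear": [-0.1, -0.2, -2.0], "delta_rot": [0, 0, -0.005]},
    {"grip": 255, "linear": [-0.1, -0.2, -2.0], "delta_rot": [0, 0, -0.005]},
    {"grip": 255, "linear": [-0.1, -0.2, -2.0], "delta_rot": [0, 0, -0.005]},
    {"grip": 255, "linear": [-0.1, -0.2, -2.0], "delta_rot": [0, 0, -0.005]},
    {"grip": 255, "linear": [-0.1, -0.2, -2.0], "delta_rot": [0, 0, -0.005]},
  ],
)

```text
time: 7.25
ee_pos: [0.5731, -0.1412, 0.0719]
tcp_rot: [179.9, 0.0, 86.4]
wrist_force: [-0.5, 0.4, 3.7]
opening: 0.0145
grasp_force: 79.0
```

Emit:
play_rows(
  targets=[
    {"grip": 255, "linear": [0, 0, 0.5], "delta_rot": [-0.012, 0.001, 0]},
    {"grip": 255, "linear": [0, 0, 1.1], "delta_rot": [-0.024, 0.001, 0]},
    {"grip": 255, "linear": [0, 0, 1.6], "delta_rot": [-0.036, 0.002, 0]},
    {"grip": 255, "linear": [0, 0, 1.6], "delta_rot": [-0.036, 0.002, 0]},
    {"grip": 255, "linear": [-0.06, -1, 1.6], "delta_rot": [-0.036, 0.002, 0]},
    {"grip": 255, "linear": [-0.13, -2, 1.6], "delta_rot": [-0.036, 0.002, 0]},
    {"grip": 255, "linear": [-0.19, -3, 1.6], "delta_rot": [-0.036, 0.002, 0]},
    {"grip": 255, "linear": [-0.25, -4, 1.6], "delta_rot": [-0.036, 0.002, 0]},
    {"grip": 255, "linear": [-0.32, -5, 1.6], "delta_rot": [-0.036, 0.002, 0]},
    {"grip": 255, "linear": [-0.38, -6, 1.6], "delta_rot": [-0.036, 0.002, 0]},
  ],
)

```text
time: 8.25
ee_pos: [0.5688, -0.2022, 0.0872]
tcp_rot: [180.0, 2.1, 86.4]
wrist_force: [0.5, -0.2, -2.9]
opening: 0.0148
grasp_force: 78.0
```

Emit:
play_rows(
  targets=[
    {"grip": 255, "linear": [-0.06, -1, 0.6], "delta_rot": [0.018, -0.001, 0]},
    {"grip": 255, "linear": [-0.06, -1, 1.0], "delta_rot": [0.036, -0.002, 0]},
    {"grip": 255, "linear": [-3, -1, 1.0], "delta_rot": [0.036, -0.002, 0]},
    {"grip": 255, "linear": [-6, -1, 1.0], "delta_rot": [0.036, -0.002, 0]},
    {"grip": 255, "linear": [-10, 0, 1.0], "delta_rot": [0.036, -0.002, 0]},
    {"grip": 255, "linear": [-14, 3, 0], "delta_rot": [0.036, -0.002, 0]},
    {"grip": 255, "linear": [-15, 7, -2], "delta_rot": [0.036, -0.002, 0]},
    {"grip": 255, "linear": [-15, 10, -4], "delta_rot": [0.036, -0.002, 0]},
    {"grip": 255, "linear": [-15, 10, -4], "delta_rot": [0.036, -0.002, 0]},
    {"grip": 255, "linear": [-15, 10, -4], "delta_rot": [0.036, -0.002, 0]},
  ],
)

```text
time: 9.25
ee_pos: [0.4192, -0.1007, 0.0479]
tcp_rot: [180.0, -0.0, 86.5]
wrist_force: [-0.3, -0.6, -2.2]
opening: 0.0146
grasp_force: 78.7
```

```bash
python3 - <<'E'
from h import *
print(bot.get_obs()["ee_pos"])
p=bot.camera("scene");save(p,"s1")
i=cv2.imread("pics/s1.png")[120:330,100:400];cv2.imwrite("pics/s1c.png",cv2.resize(i,None,fx=2.5,fy=2.5))
E
```

```text
[ 0.41915103 -0.10069683  0.04788503]
```

View pics/s1c.png

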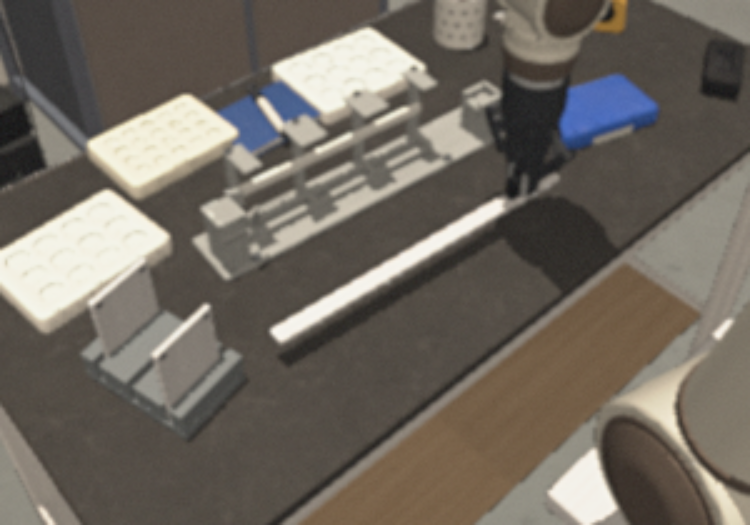

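The bar is out and held level, just above the table in front of the rack. I lower it and let go.

Emit:
play_rows(
  targets=[
    {"grip": 255, "linear": [0, 0, -2], "delta_rot": [0, 0, 0]},
    {"grip": 255, "linear": [0, 0, -3], "delta_rot": [0, 0, 0]},
    {"grip": 255, "linear": [0, 0, -3.4], "delta_rot": [0, 0, 0]},
    {"grip": 255, "linear": [0, 0, -3.5], "delta_rot": [0, 0, 0]},
    {"grip": 255, "linear": [0, 0, -3.5], "delta_rot": [0, 0, 0]},
  ],
)

```text
time: 9.8
ee_pos: [0.4192, -0.1014, 0.0128]
tcp_rot: [180.0, -0.0, 86.4]
wrist_force: [0.5, -0.0, -2.4]
opening: 0.0143
grasp_force: 78.7
```

Emit:
play_rows(
  targets=[
    {"grip": 255, "linear": [0, 0, -0.2], "delta_rot": [0, 0, 0]},
    {"grip": 255, "linear": [0, 0, -0.2], "delta_rot": [0, 0, 0]},
    {"grip": 180, "linear": [0, 0, -0.2], "delta_rot": [0, 0, 0]},
    {"grip": 120, "linear": [0, 0, -0.2], "delta_rot": [0, 0, 0]},
    {"grip": 0, "linear": [0, 0, -0.2], "delta_rot": [0, 0, 0]},
    {"grip": 0, "linear": [0, 0, -0.2], "delta_rot": [0, 0, 0]},
    {"grip": 0, "linear": [0, 0, 5], "delta_rot": [0, 0, 0]},
    {"grip": 0, "linear": [0, 0, 10], "delta_rot": [0, 0, 0]},
    {"grip": 0, "linear": [1, 4, 15], "delta_rot": [0, 0, 0]},
    {"grip": 0, "linear": [2, 8, 19], "delta_rot": [0, 0, 0]},
  ],
)

```text
time: 10.8
ee_pos: [0.4351, -0.0371, 0.1877]
tcp_rot: [179.9, 0.0, 86.3]
wrist_force: [1.7, 0.7, -0.2]
opening: 0.0858
grasp_force: 0.0
```

Emit:
play_rows(
  targets=[
    {"grip": 0, "linear": [3, 40, 11], "delta_rot": [0, 0, 0]},
    {"grip": 0, "linear": [3, 40, 11], "delta_rot": [0, 0, 0]},
    {"grip": 0, "linear": [3, 40, 11], "delta_rot": [0, 0, 0]},
    {"grip": 0, "linear": [3, 40, 11], "delta_rot": [0, 0, 0]},
    {"grip": 0, "linear": [3, 40, 11], "delta_rot": [0, 0, 0]},
    {"grip": 0, "linear": [3, 40, 11], "delta_rot": [0, 0, 0]},
    {"grip": 0, "linear": [3, 40, 11], "delta_rot": [0, 0, 0]},
    {"grip": 0, "linear": [3, 40, 11], "delta_rot": [0, 0, 0]},
    {"grip": 0, "linear": [3, 40, 11], "delta_rot": [0, 0, 0]},
  ],
)

```text
time: 11.7
ee_pos: [0.4647, 0.3669, 0.2951]
tcp_rot: [-180.0, -0.0, 86.6]
wrist_force: [-0.1, -0.0, 0.4]
opening: 0.0848
grasp_force: 0.0
```

```bash
cat > b.py <<'E'
from fit import *
import sys
o=bot.get_obs();print(o["time"],o["ee_pos"],o["tcp_rot"],o["q"])
p=bot.camera("wrist");save(p,sys.argv[1])
for d in bot.trace(p,"plate0"):
    X=cloud(p,d["pixels"]);Y=X[X[:,2]>.108]
    print("plate",d["conf"],d["box"],len(Y),np.percentile(X,[2,50,98],axis=0).tolist())
    if len(Y)>10: print(cv2.minAreaRect((Y[:,:2]*1000).astype(np.float32)))
for d in bot.trace(p,"slot_block")[:1]:
    X=cloud(p,d["pixels"]);print("block",d["conf"],d["box"],np.percentile(X,[2,50,98],axis=0).tolist())
    Y=X[(X[:,2]>.034)&(X[:,2]<.046)];r=cv2.minAreaRect((Y[:,:2]*1000).astype(np.float32));print(r)
for a in(.05,.2):
    s,c=fit(p,BLOCK,(.495,.365,a));print("blockfit",s,c)
    pl=[np.r_[tr(s,[x,0,0])[0,:2],s[2]] for x in(-.048,0,.048)]
    for q in pl: print("  plate",q,*fit(p,PLATE,q,z=.012,step=(.004,.004,.03)))
E
python3 b.py b1
```

```text
11.7 [0.4647 0.3669 0.2951] [-179.9847   -0.0365   86.6213] [ 38.2789  13.1663  26.5645 103.3853   0.0375 131.6576]
plate 0.63 [307.8, 130.0, 338.0, 196.9] 400 [[0.5375513207076539, 0.3329749181772817, 0.03240530002990074], [0.5461177146257482, 0.36921151944532316, 0.10005517836577149], [0.5566436756733222, 0.40088573494747526, 0.11903770662697437]]
((548.1220092773438, 365.7247314453125), (6.64727783203125, 72.67893981933594), 14.281147956848145)
plate 0.6 [232.1, 137.3, 260.2, 215.6] 373 [[0.44284535811141273, 0.318690271056443, 0.024512315110175285], [0.4543801581486035, 0.35660926305702967, 0.10255040466693044], [0.4650705022643925, 0.387380536616285, 0.11889561535795204]]
((454.0311279296875, 351.736083984375), (6.459410667419434, 73.13463592529297), 14.261895179748535)
plate 0.19 [238.3, 218.0, 251.5, 350.4] 0 [[0.4195535100744268, -0.0007047310508408899, 0.002924550592469124], [0.43444318029148843, 0.14597721242545947, 0.009086767299149145], [0.4498706238510203, 0.2569262883048552, 0.010701447251995405]]
block 0.57 [222.1, 111.6, 339.6, 203.3] [[0.43230187963105, 0.31051040657692663, 0.010939707059638693], [0.5026578614659415, 0.36561893479588714, 0.04070322439027013], [0.5677791771645413, 0.4132431603291031, 0.0426134811363758]]
((501.2759704589844, 358.7054748535156), (139.3881072998047, 90.32958984375), 14.553438186645508)
blockfit [0.5013 0.3581 0.253 ] 3.356094022937163
  plate [0.4548 0.3461 0.253 ] [0.4544 0.3478 0.2502] 3.4958901475865076
  plate [0.5013 0.3581 0.253 ] [0.4989 0.3656 0.2978] 7.087423254069031
  plate [0.5478 0.3701 0.253 ] [0.5502 0.3648 0.2509] 3.7834941364996943
blockfit [0.5013 0.358  0.2543] 3.3560374537610493
  plate [0.4548 0.3459 0.2543] [0.4537 0.3506 0.25  ] 2.9621634995277404
  plate [0.5013 0.358  0.2543] [0.4993 0.3611 0.2858] 7.135020395386321
  plate [0.5477 0.3701 0.2543] [0.5502 0.3648 0.2518] 3.7843584820428755
```

View pics/b1.png

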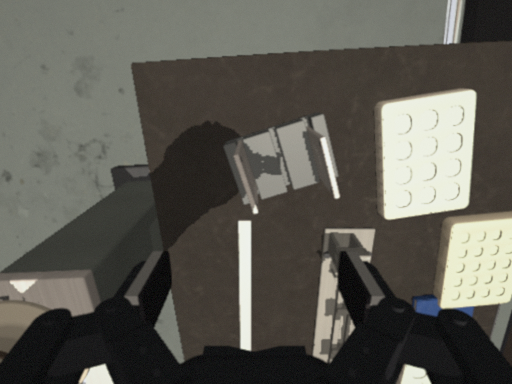

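Plates A (454,352 mm) and B (548,366 mm) both stand at yaw 14.3°. In the picture their top edges run (238,145)-(256,212) and (318,135)-(337,196). The centre slot is empty. I fetch plate B first.

Emit:
play_rows(
  targets=[
    {"grip": 0, "linear": [8.3, -0.1, -14], "delta_rot": [0, 0, 0.309]},
    {"grip": 0, "linear": [8.3, -0.1, -14], "delta_rot": [0, 0, 0.309]},
    {"grip": 0, "linear": [8.3, -0.1, -14], "delta_rot": [0, 0, 0.309]},
    {"grip": 0, "linear": [8.3, -0.1, -14], "delta_rot": [0, 0, 0.309]},
    {"grip": 0, "linear": [8.3, -0.1, -14], "delta_rot": [0, 0, 0.309]},
    {"grip": 0, "linear": [8.3, -0.1, -14], "delta_rot": [0, 0, 0.309]},
  ],
)

```text
time: 12.45
ee_pos: [0.5479, 0.3615, 0.1575]
tcp_rot: [179.9, -0.0, 104.1]
wrist_force: [-0.4, 0.0, 1.0]
opening: 0.0856
grasp_force: 0.0
```

```bash
python3 b.py b2 | grep -v fit
```

```text
12.45 [0.5479 0.3615 0.1575] [179.9101  -0.0394 104.0944] [ 33.4142  18.9499  18.2159  89.1681   0.0074 109.3198]
plate 0.82 [253.6, 143.6, 260.6, 265.5] 883 [[0.538054255474587, 0.3323036607364889, 0.04124486668522139], [0.5468385996809545, 0.37561478136346, 0.11765606034434796], [0.5589106055728943, 0.4010540268301446, 0.11912505447010195]]
((549.2646484375, 365.20404052734375), (6.050241470336914, 73.7958755493164), 14.388729095458984)
plate 0.75 [99.9, 130.1, 162.5, 255.0] 1460 [[0.4450328307821991, 0.31825946149512757, 0.03777033853880701], [0.45508508414300747, 0.3556976686517812, 0.09302370428679158], [0.4648629956121501, 0.38740117424483433, 0.11859727438750882]]
((454.0559387207031, 351.5329895019531), (6.574005126953125, 74.37960052490234), 14.215638160705566)
plate 0.54 [225.5, 284.7, 311.8, 347.7] 0 [[0.567980779929966, 0.1465683140857869, 0.0051670684539623915], [0.5950366679403523, 0.222450812173454, 0.01057756432368806], [0.6458849514805652, 0.2341041759920933, 0.08521658813941178]]
block 0.8 [122.3, 128.5, 285.3, 226.8] [[0.43957842087510923, 0.3145265616022337, 0.012029838944792655], [0.5076776776354843, 0.3688720578761463, 0.040802410399537636], [0.5700828800898013, 0.41252357667114675, 0.042273393913691795]]
((501.367919921875, 358.7474670410156), (140.5819549560547, 90.2821273803711), 14.277422904968262)
  plate [0.4549 0.3466 0.2501] [0.4536 0.3512 0.2504] 3.702085718388681
  plate [0.5014 0.3584 0.2501] [0.5116 0.3576 0.2776] 7.685926715120196
  plate [0.5479 0.3703 0.2501] [0.5492 0.3645 0.2701] 5.065698467220788
  plate [0.4549 0.3466 0.2499] [0.4536 0.3512 0.2499] 3.7083502342541435
  plate [0.5014 0.3584 0.2499] [0.5113 0.363  0.3269] 7.6694066846812925
  plate [0.5479 0.3703 0.2499] [0.5496 0.3645 0.2782] 5.173780522841798
```

Emit:
play_rows(
  targets=[
    {"grip": 0, "linear": [0.1, 0.1, -4], "delta_rot": [0, 0, 0.003]},
    {"grip": 0, "linear": [0.1, 0.1, -4], "delta_rot": [0, 0, 0.003]},
    {"grip": 0, "linear": [0.1, 0.1, -4], "delta_rot": [0, 0, 0.003]},
  ],
)

```text
time: 12.9
ee_pos: [0.5484, 0.3629, 0.1163]
tcp_rot: [-180.0, 0.0, 104.3]
wrist_force: [0.4, 0.3, 0.1]
opening: 0.0853
grasp_force: 0.0
```

Emit:
play_rows(
  force=60,
  targets=[
    {"grip": 0, "linear": [0.05, 0.2, -3.2], "delta_rot": [0, 0, 0]},
    {"grip": 0, "linear": [0.05, 0.2, -3.2], "delta_rot": [0, 0, 0]},
    {"grip": 200, "linear": [0.05, 0.2, -3.2], "delta_rot": [0, 0, 0]},
    {"grip": 255, "linear": [0.05, 0.2, -3.2], "delta_rot": [0, 0, 0]},
    {"grip": 255, "linear": [0.05, 0.2, -3.2], "delta_rot": [0, 0, 0]},
    {"grip": 255, "linear": [0.05, 0.2, -3.2], "delta_rot": [0, 0, 0]},
    {"grip": 255, "linear": [0.05, 0.2, -3.2], "delta_rot": [0, 0, 0]},
    {"grip": 255, "linear": [0.05, 0.2, -3.2], "delta_rot": [0, 0, 0]},
    {"grip": 255, "linear": [0.05, 0.2, -3.2], "delta_rot": [0, 0, 0]},
  ],
)

```text
time: 13.8
ee_pos: [0.5496, 0.3649, 0.0838]
tcp_rot: [180.0, -0.0, 104.3]
wrist_force: [0.6, 0.2, 3.2]
opening: 0.0052
grasp_force: 59.2
```

```bash
cat > plan.py <<'E'
from h import *
import sys
S=(0.598,0.0374,-0.0627)
def pose(bx,by,bz,phi,off=.0718,S=S):
    """TCP pos, R for plate bottom (rack mm) and forward tilt (deg)"""
    f=np.radians(phi);u=np.array([-np.sin(f),0,np.cos(f)])
    q=np.array([bx,by,bz])/1e3+off*u
    Z=R.from_euler("z",S[2]); P=Z.apply(q)+[S[0],S[1],0]
    return P,Z*R.from_euler("y",-f)*R.from_euler("xyz",[180,0,90],degrees=True)
def deltas(ws,off=.0718):
    o=bot.get_obs();p0=o["ee_pos"];R0=R.from_euler("xyz",o["tcp_rot"],degrees=True)
    for w in ws:
        P,Q=pose(*w,off=off);print(w,"lin",((P-p0)*100).round(2),"rot",(Q*R0.inv()).as_rotvec().round(3),"ang",round(np.degrees((Q*R0.inv()).magnitude()),1),"abs",P.round(3))
E
python3 -c "
from plan import *
deltas([(-38,0,151,18),(-10,0,66,18),(8,0,12,18)])"
```

```text
(-38, 0, 151, 18) lin [ -1.17 -32.38  13.54] rot [ 0.029 -0.313 -0.31 ] ang 25.3 abs [0.538 0.041 0.219]
(-10, 0, 66, 18) lin [  1.62 -32.55   5.04] rot [ 0.029 -0.313 -0.31 ] ang 25.3 abs [0.566 0.039 0.134]
(8, 0, 12, 18) lin [  3.42 -32.66  -0.36] rot [ 0.029 -0.313 -0.31 ] ang 25.3 abs [0.584 0.038 0.08 ]
```

Emit:
play_rows(
  targets=[
    {"grip": 255, "linear": [0, 0, 3], "delta_rot": [0, 0, 0]},
    {"grip": 255, "linear": [0, 0, 7], "delta_rot": [0, 0, 0]},
    {"grip": 255, "linear": [0, 0, 12], "delta_rot": [0, 0, 0]},
    {"grip": 255, "linear": [-1, -1, 17], "delta_rot": [0, 0, 0]},
    {"grip": 255, "linear": [-1, -2, 17], "delta_rot": [0, 0, 0]},
  ],
)

```text
time: 14.3
ee_pos: [0.5399, 0.3455, 0.2606]
tcp_rot: [179.5, -0.2, 104.4]
wrist_force: [-0.1, 0.1, 0.0]
opening: 0.0053
grasp_force: 59.3
```

```bash
python3 -c "
from plan import *
print(bot.get_obs()['opening'])
deltas([(-38,0,151,18),(-10,0,66,18),(8,0,12,18)])"
```

```text
0.005324497669236703
(-38, 0, 151, 18) lin [ -0.2  -30.44  -4.13] rot [ 0.026 -0.306 -0.312] ang 25.0 abs [0.538 0.041 0.219]
(-10, 0, 66, 18) lin [  2.6  -30.61 -12.63] rot [ 0.026 -0.306 -0.312] ang 25.0 abs [0.566 0.039 0.134]
(8, 0, 12, 18) lin [  4.39 -30.72 -18.03] rot [ 0.026 -0.306 -0.312] ang 25.0 abs [0.584 0.038 0.08 ]
```

Emit:
play_rows(
  targets=[
    {"grip": 255, "linear": [-2, -5, 0], "delta_rot": [0.005, -0.06, -0.06]},
    {"grip": 255, "linear": [-4, -10, 0], "delta_rot": [0.01, -0.12, -0.12]},
    {"grip": 255, "linear": [-4, -15, 0], "delta_rot": [0.015, -0.18, -0.18]},
    {"grip": 255, "linear": [-3, -20, -1], "delta_rot": [0.02, -0.24, -0.24]},
    {"grip": 255, "linear": [-2, -25, -2], "delta_rot": [0.026, -0.306, -0.312]},
    {"grip": 255, "linear": [-1, -29, -3], "delta_rot": [0.026, -0.306, -0.312]},
    {"grip": 255, "linear": [-0.2, -30.4, -4.1], "delta_rot": [0.026, -0.306, -0.312]},
    {"grip": 255, "linear": [-0.2, -30.4, -4.1], "delta_rot": [0.026, -0.306, -0.312]},
    {"grip": 255, "linear": [-0.2, -30.4, -4.1], "delta_rot": [0.026, -0.306, -0.312]},
  ],
)

```text
time: 15.2
ee_pos: [0.537, 0.0402, 0.2115]
tcp_rot: [162.6, 0.1, 86.2]
wrist_force: [-0.6, -0.8, -0.8]
opening: 0.0054
grasp_force: 59.3
```

```bash
python3 - <<'E'
from plan import *
from fit import *
print(bot.get_obs()['ee_pos'],bot.get_obs()['tcp_rot'])
p=bot.camera("wrist");save(p,"h1");print(*fit(p,RACK,(.598,.0374,-.0627)))
q=bot.camera("scene");print(*fit([p,q],RACK,(.598,.0374,-.0627)))
deltas([(-38,0,151,18),(-10,0,66,18),(8,0,12,18)])
E
```

```text
[0.537  0.0402 0.2115] [162.5578   0.141   86.195 ]
[ 0.5981  0.0375 -0.0646] 5.099686631982154
[ 0.5982  0.0356 -0.0612] 9.719398641885029
(-38, 0, 151, 18) lin [ 0.06 -0.03  0.68] rot [ 0.002 -0.009  0.002] ang 0.5 abs [0.538 0.041 0.219]
(-10, 0, 66, 18) lin [ 2.85 -0.2  -7.82] rot [ 0.002 -0.009  0.002] ang 0.5 abs [0.566 0.039 0.134]
(8, 0, 12, 18) lin [  4.65  -0.31 -13.22] rot [ 0.002 -0.009  0.002] ang 0.5 abs [0.584 0.038 0.08 ]
```

View pics/h1.png

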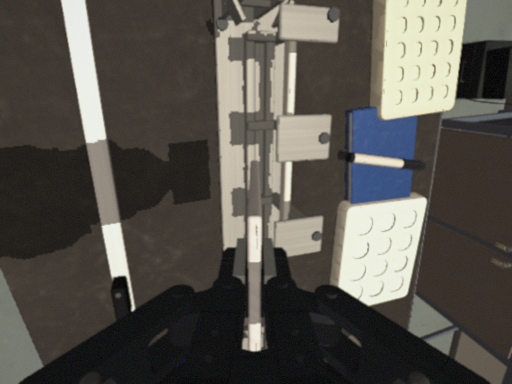

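The wrist picture shows the plate held between the fingers (column 255, rows 215-350) above the middle bay, with the hooks right of it at column 300. The refit of the rack agrees with the earlier one. I go down along the plate's slope and stop above the lip.

Emit:
play_rows(
  targets=[
    {"grip": 255, "linear": [1, -0.1, -2.2], "delta_rot": [0.002, -0.009, 0.002]},
    {"grip": 255, "linear": [2, -0.15, -5.2], "delta_rot": [0.002, -0.009, 0.002]},
    {"grip": 255, "linear": [2.85, -0.2, -7.8], "delta_rot": [0.002, -0.009, 0.002]},
    {"grip": 255, "linear": [3.5, -0.25, -9.8], "delta_rot": [0.002, -0.009, 0.002]},
    {"grip": 255, "linear": [4.0, -0.27, -11.3], "delta_rot": [0.002, -0.009, 0.002]},
    {"grip": 255, "linear": [4.0, -0.27, -11.3], "delta_rot": [0.002, -0.009, 0.002]},
    {"grip": 255, "linear": [4.0, -0.27, -11.3], "delta_rot": [0.002, -0.009, 0.002]},
  ],
)

```text
time: 16.0
ee_pos: [0.5774, 0.039, 0.0999]
tcp_rot: [162.0, -0.0, 86.5]
wrist_force: [0.8, -0.2, -1.3]
opening: 0.0055
grasp_force: 59.3
```

```bash
cat > m.py <<'E'
from plan import *
import sys
o=bot.get_obs();print(o['time'],o['ee_pos'],o['tcp_rot'],o['wrist_force'])
deltas(eval(sys.argv[1]))
E
python3 m.py "[(2.1,0,30,18),(5.1,0,21,18),(8,0,12,18),(8,0,11,12),(8,0,11,6),(8,0,11,0),(8,0,9.5,-3)]"
```

```text
16.0 [0.57744393 0.03902357 0.0998816 ] [ 1.61970307e+02 -1.00179145e-02  8.64739688e+01] [ 0.78880231 -0.23688048 -1.32248811]
(2.1, 0, 30, 18) lin [ 0.05 -0.04 -0.16] rot [-0.     0.001 -0.001] ang 0.1 abs [0.578 0.039 0.098]
(5.1, 0, 21, 18) lin [ 0.35 -0.06 -1.06] rot [-0.     0.001 -0.001] ang 0.1 abs [0.581 0.038 0.089]
(8, 0, 12, 18) lin [ 0.64 -0.07 -1.96] rot [-0.     0.001 -0.001] ang 0.1 abs [0.584 0.038 0.08 ]
(8, 0, 11, 12) lin [ 1.36 -0.12 -1.87] rot [ 0.006  0.105 -0.001] ang 6.0 abs [0.591 0.038 0.081]
(8, 0, 11, 6) lin [ 2.1  -0.17 -1.75] rot [ 0.013  0.21  -0.001] ang 12.0 abs [0.598 0.037 0.082]
(8, 0, 11, 0) lin [ 2.85 -0.21 -1.71] rot [ 0.019  0.314 -0.001] ang 18.0 abs [0.606 0.037 0.083]
(8, 0, 9.5, -3) lin [ 3.23 -0.24 -1.87] rot [ 0.023  0.366 -0.001] ang 21.0 abs [0.61  0.037 0.081]
```

Small errors; descend into the groove slowly.

Emit:
play_rows(
  targets=[
    {"grip": 255, "linear": [0.2, -0.06, -0.6], "delta_rot": [0, 0, 0]},
    {"grip": 255, "linear": [0.35, -0.06, -1.0], "delta_rot": [0, 0, 0]},
    {"grip": 255, "linear": [0.5, -0.07, -1.5], "delta_rot": [0, 0, 0]},
    {"grip": 255, "linear": [0.64, -0.07, -1.95], "delta_rot": [0, 0, 0]},
    {"grip": 255, "linear": [0.64, -0.07, -1.95], "delta_rot": [0, 0, 0]},
    {"grip": 255, "linear": [0.64, -0.07, -1.95], "delta_rot": [0, 0, 0]},
  ],
)

```text
time: 16.6
ee_pos: [0.5838, 0.0374, 0.0797]
tcp_rot: [162.0, -0.0, 86.4]
wrist_force: [-0.0, -0.0, -1.6]
opening: 0.0051
grasp_force: 59.4
```

```bash
python3 m.py "[(8,0,12,18),(8,0,11,12),(8,0,11,6),(8,0,11,0),(8,0,9.5,-3)]"
```

```text
16.6 [0.58379066 0.03736436 0.07970184] [ 1.61985790e+02 -8.00524416e-03  8.63904077e+01] [-0.03078187 -0.03886228 -1.5788399 ]
(8, 0, 12, 18) lin [0.   0.09 0.06] rot [-0.  0.  0.] ang 0.0 abs [0.584 0.038 0.08 ]
(8, 0, 11, 12) lin [0.73 0.05 0.15] rot [0.006 0.105 0.   ] ang 6.0 abs [0.591 0.038 0.081]
(8, 0, 11, 6) lin [1.47 0.   0.27] rot [0.013 0.209 0.   ] ang 12.0 abs [0.598 0.037 0.082]
(8, 0, 11, 0) lin [ 2.22 -0.05  0.31] rot [0.02  0.314 0.   ] ang 18.0 abs [0.606 0.037 0.083]
(8, 0, 9.5, -3) lin [ 2.59 -0.07  0.15] rot [0.023 0.366 0.   ] ang 21.0 abs [0.61  0.037 0.081]
```

Emit:
play_rows(
  targets=[
    {"grip": 255, "linear": [0.37, 0.05, 0.1], "delta_rot": [0.003, 0.052, 0]},
    {"grip": 255, "linear": [0.73, 0.05, 0.15], "delta_rot": [0.006, 0.105, 0]},
    {"grip": 255, "linear": [1.1, 0.03, 0.21], "delta_rot": [0.01, 0.157, 0]},
    {"grip": 255, "linear": [1.47, 0, 0.27], "delta_rot": [0.013, 0.209, 0]},
    {"grip": 255, "linear": [1.85, -0.02, 0.3], "delta_rot": [0.016, 0.262, 0]},
    {"grip": 255, "linear": [2.22, -0.05, 0.31], "delta_rot": [0.02, 0.314, 0]},
    {"grip": 255, "linear": [2.5, -0.07, 0.2], "delta_rot": [0.022, 0.352, 0]},
    {"grip": 255, "linear": [2.5, -0.07, 0.15], "delta_rot": [0.022, 0.352, 0]},
    {"grip": 255, "linear": [2.5, -0.07, 0.1], "delta_rot": [0.022, 0.352, 0]},
  ],
)

```text
time: 17.5
ee_pos: [0.609, 0.0367, 0.0806]
tcp_rot: [-177.9, 0.0, 86.4]
wrist_force: [0.2, 0.1, -1.5]
opening: 0.005
grasp_force: 59.4
```

```bash
python3 m.py "[(8,0,9,-3)]"
```

```text
17.5 [0.60903677 0.03669138 0.0805527 ] [-1.77857829e+02  3.56925739e-03  8.63913153e+01] [ 0.23152541  0.11695635 -1.49294956]
(8, 0, 9, -3) lin [ 0.07 -0.    0.01] rot [0.001 0.015 0.   ] ang 0.9 abs [0.61  0.037 0.081]
```

Emit:
play_rows(
  targets=[
    {"grip": 255, "linear": [0.1, 0, 0], "delta_rot": [0.002, 0.025, 0]},
    {"grip": 255, "linear": [0.1, 0, -0.1], "delta_rot": [0.002, 0.025, 0]},
    {"grip": 255, "linear": [0.1, 0, -0.1], "delta_rot": [0.002, 0.025, 0]},
    {"grip": 230, "linear": [0.1, 0, -0.1], "delta_rot": [0.002, 0.025, 0]},
    {"grip": 215, "linear": [0.1, 0, -0.1], "delta_rot": [0.002, 0.025, 0]},
    {"grip": 200, "linear": [0.1, 0, -0.1], "delta_rot": [0.002, 0.025, 0]},
    {"grip": 185, "linear": [0.1, 0, -0.1], "delta_rot": [0.002, 0.025, 0]},
    {"grip": 170, "linear": [0.1, 0, -0.1], "delta_rot": [0.002, 0.025, 0]},
    {"grip": 170, "linear": [0.1, 0, -0.1], "delta_rot": [0.002, 0.025, 0]},
  ],
)

```text
time: 18.4
ee_pos: [0.6099, 0.0367, 0.0798]
tcp_rot: [-176.4, -0.0, 86.4]
wrist_force: [-0.8, -0.1, 0.3]
opening: 0.0281
grasp_force: 0.0
```

Emit:
play_rows(
  targets=[
    {"grip": 170, "linear": [-0.2, 0, 3], "delta_rot": [0, 0, 0]},
    {"grip": 170, "linear": [-0.4, 0, 7], "delta_rot": [0, 0, 0]},
    {"grip": 170, "linear": [-0.6, 0, 12], "delta_rot": [0, 0, 0]},
    {"grip": 120, "linear": [-2, 2, 16], "delta_rot": [-0.004, -0.063, 0]},
    {"grip": 60, "linear": [-5, 7, 17], "delta_rot": [-0.004, -0.063, 0.1]},
    {"grip": 0, "linear": [-8, 12, 17], "delta_rot": [-0.004, -0.063, 0.2]},
    {"grip": 0, "linear": [-11, 17, 17], "delta_rot": [-0.004, -0.063, 0.31]},
    {"grip": 0, "linear": [-14, 22, 17], "delta_rot": [-0.004, -0.063, 0.31]},
    {"grip": 0, "linear": [-15.6, 27, 17], "delta_rot": [-0.004, -0.063, 0.31]},
    {"grip": 0, "linear": [-15.6, 31.5, 14], "delta_rot": [-0.004, -0.063, 0.31]},
  ],
)

```text
time: 19.4
ee_pos: [0.4585, 0.3218, 0.235]
tcp_rot: [179.8, 0.4, 104.2]
wrist_force: [2.0, -0.5, 0.1]
opening: 0.0853
grasp_force: 0.0
```

```bash
cat > c.py <<'E'
from fit import *
p=bot.camera("wrist");o=bot.get_obs();print(o["time"],o["ee_pos"],o["tcp_rot"])
for d in bot.trace(p,"plate0"):
    X=cloud(p,d["pixels"]);Y=X[(X[:,2]>.112)&(X[:,2]<.123)]
    if len(Y)>10: print(d["conf"],d["box"],len(Y),cv2.minAreaRect((Y[:,:2]*1000).astype(np.float32)))
q=bot.camera("scene");save(q,"s2")
i=cv2.imread("pics/s2.png")[120:300,120:360];cv2.imwrite("pics/s2c.png",cv2.resize(i,None,fx=3,fy=3))
E
python3 c.py
```

```text
19.45 [0.4569 0.3269 0.2295] [-179.8964    0.4077  104.3644]
0.76 [250.2, 104.9, 259.4, 192.7] 491 ((453.71453857421875, 352.2381591796875), (5.625339984893799, 72.29133605957031), 14.154388427734375)
```

View pics/s2c.png

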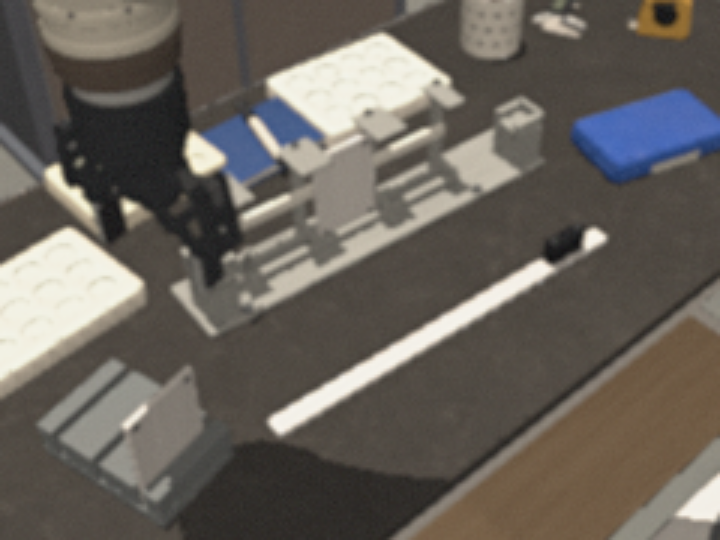

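Plate B stands upright in the middle bay (345,185 in the crop). Next is plate A at (453.7, 352.2).

Emit:
play_rows(
  targets=[
    {"grip": 0, "linear": [-0.3, 2.5, -4], "delta_rot": [0, -0.007, 0]},
    {"grip": 0, "linear": [-0.3, 2.5, -8], "delta_rot": [0, -0.007, 0]},
    {"grip": 0, "linear": [-0.3, 2.5, -11], "delta_rot": [0, -0.007, 0]},
    {"grip": 0, "linear": [-0.3, 2.5, -11], "delta_rot": [0, -0.007, 0]},
    {"grip": 0, "linear": [-0.3, 2.5, -11], "delta_rot": [0, -0.007, 0]},
  ],
)

```text
time: 20.05
ee_pos: [0.4571, 0.3439, 0.1233]
tcp_rot: [179.7, 0.6, 104.1]
wrist_force: [-0.1, 0.1, 1.1]
opening: 0.0848
grasp_force: 0.0
```

Emit:
play_rows(
  targets=[
    {"grip": 0, "linear": [-0.34, 0.83, -1], "delta_rot": [0.009, 0.007, 0.002]},
    {"grip": 0, "linear": [-0.34, 0.83, -2], "delta_rot": [0.009, 0.007, 0.002]},
    {"grip": 0, "linear": [-0.34, 0.83, -2], "delta_rot": [0.009, 0.007, 0.002]},
    {"grip": 0, "linear": [-0.34, 0.83, -2], "delta_rot": [0.009, 0.007, 0.002]},
  ],
)

```text
time: 20.45
ee_pos: [0.4532, 0.3529, 0.1022]
tcp_rot: [179.9, 0.0, 104.3]
wrist_force: [0.5, 0.2, -0.1]
opening: 0.0853
grasp_force: 0.0
```

Emit:
play_rows(
  force=60,
  targets=[
    {"grip": 0, "linear": [0.05, -0.07, -1.8], "delta_rot": [0, 0, 0]},
    {"grip": 0, "linear": [0.05, -0.07, -1.8], "delta_rot": [0, 0, 0]},
    {"grip": 200, "linear": [0.05, -0.07, -1.8], "delta_rot": [0, 0, 0]},
    {"grip": 255, "linear": [0.05, -0.07, -1.8], "delta_rot": [0, 0, 0]},
    {"grip": 255, "linear": [0.05, -0.07, -1.8], "delta_rot": [0, 0, 0]},
    {"grip": 255, "linear": [0.05, -0.07, -1.8], "delta_rot": [0, 0, 0]},
    {"grip": 255, "linear": [0.05, -0.07, -1.8], "delta_rot": [0, 0, 0]},
    {"grip": 255, "linear": [0.05, -0.07, -1.8], "delta_rot": [0, 0, 0]},
    {"grip": 255, "linear": [0.05, -0.07, -1.8], "delta_rot": [0, 0, 0]},
  ],
)

```text
time: 21.35
ee_pos: [0.4538, 0.3524, 0.0845]
tcp_rot: [179.9, 0.0, 104.3]
wrist_force: [-0.5, -0.3, 2.0]
opening: 0.0053
grasp_force: 59.0
```

Emit:
play_rows(
  targets=[
    {"grip": 255, "linear": [0, 0, 3], "delta_rot": [0, 0, 0]},
    {"grip": 255, "linear": [0, 0, 7], "delta_rot": [0, 0, 0]},
    {"grip": 255, "linear": [0, 0, 12], "delta_rot": [0, 0, 0]},
    {"grip": 255, "linear": [0, 0, 16], "delta_rot": [0, 0, 0]},
    {"grip": 255, "linear": [0, 0, 16], "delta_rot": [0, 0, 0]},
  ],
)

```text
time: 21.85
ee_pos: [0.4548, 0.3531, 0.2502]
tcp_rot: [179.5, -0.2, 104.3]
wrist_force: [0.0, 0.4, -1.1]
opening: 0.0049
grasp_force: 59.0
```

```bash
python3 m.py "[(-38,92,151,18),(2.1,92,30,18)]"
```

```text
21.85 [0.45484782 0.35313361 0.25023205] [ 1.79493053e+02 -1.56441365e-01  1.04258170e+02] [ 0.03434854  0.42455219 -1.05381296]
(-38, 92, 151, 18) lin [  8.88 -22.01  -3.09] rot [ 0.026 -0.305 -0.31 ] ang 25.0 abs [0.544 0.133 0.219]
(2.1, 92, 30, 18) lin [ 12.89 -22.27 -15.19] rot [ 0.026 -0.305 -0.31 ] ang 25.0 abs [0.584 0.13  0.098]
```

Emit:
play_rows(
  targets=[
    {"grip": 255, "linear": [1, -4, 0], "delta_rot": [0.005, -0.06, -0.06]},
    {"grip": 255, "linear": [2, -8, 0], "delta_rot": [0.01, -0.12, -0.12]},
    {"grip": 255, "linear": [4, -12, 0], "delta_rot": [0.015, -0.18, -0.18]},
    {"grip": 255, "linear": [6, -16, -1], "delta_rot": [0.02, -0.24, -0.24]},
    {"grip": 255, "linear": [8, -20, -2], "delta_rot": [0.026, -0.305, -0.31]},
    {"grip": 255, "linear": [8.9, -22, -3], "delta_rot": [0.026, -0.305, -0.31]},
    {"grip": 255, "linear": [8.9, -22, -3], "delta_rot": [0.026, -0.305, -0.31]},
    {"grip": 255, "linear": [8.9, -22, -3], "delta_rot": [0.026, -0.305, -0.31]},
  ],
)

```text
time: 22.65
ee_pos: [0.5423, 0.1319, 0.2134]
tcp_rot: [162.5, 0.2, 86.3]
wrist_force: [0.4, 0.3, -0.5]
opening: 0.0053
grasp_force: 59.1
```

```bash
python3 m.py "[(-38,92,151,18),(2.1,92,30,18)]"
```

```text
22.65 [0.54234923 0.13185865 0.21344584] [162.53655132   0.1735828   86.26547347] [ 0.44576094  0.3182342  -0.53838411]
(-38, 92, 151, 18) lin [0.13 0.11 0.58] rot [ 0.002 -0.01   0.002] ang 0.6 abs [0.544 0.133 0.219]
(2.1, 92, 30, 18) lin [  4.14  -0.14 -11.52] rot [ 0.002 -0.01   0.002] ang 0.6 abs [0.584 0.13  0.098]
```

Emit:
play_rows(
  targets=[
    {"grip": 255, "linear": [1, 0.05, -2.2], "delta_rot": [0.002, -0.01, 0.002]},
    {"grip": 255, "linear": [2.1, 0, -5.2], "delta_rot": [0.002, -0.01, 0.002]},
    {"grip": 255, "linear": [2.95, -0.05, -7.9], "delta_rot": [0.002, -0.01, 0.002]},
    {"grip": 255, "linear": [3.6, -0.1, -9.9], "delta_rot": [0.002, -0.01, 0.002]},
    {"grip": 255, "linear": [4.1, -0.14, -11.4], "delta_rot": [0.002, -0.01, 0.002]},
    {"grip": 255, "linear": [4.1, -0.14, -11.4], "delta_rot": [0.002, -0.01, 0.002]},
    {"grip": 255, "linear": [4.1, -0.14, -11.4], "delta_rot": [0.002, -0.01, 0.002]},
  ],
)

```text
time: 23.35
ee_pos: [0.5836, 0.1318, 0.1005]
tcp_rot: [161.9, 0.0, 86.5]
wrist_force: [-0.5, 0.3, -1.2]
opening: 0.0055
grasp_force: 59.1
```

```bash
python3 m.py "[(2.1,92,30,18),(5.1,92,21,18),(8,92,12,18)]"
```

```text
23.35 [0.5835588  0.13176567 0.10049234] [1.61919055e+02 1.24012725e-02 8.65071202e+01] [-0.47049614  0.27921694 -1.23398891]
(2.1, 92, 30, 18) lin [ 0.02 -0.13 -0.22] rot [ 0.     0.001 -0.002] ang 0.1 abs [0.584 0.13  0.098]
(5.1, 92, 21, 18) lin [ 0.32 -0.15 -1.12] rot [ 0.     0.001 -0.002] ang 0.1 abs [0.587 0.13  0.089]
(8, 92, 12, 18) lin [ 0.6  -0.17 -2.02] rot [ 0.     0.001 -0.002] ang 0.1 abs [0.59 0.13 0.08]
```

Emit:
play_rows(
  targets=[
    {"grip": 255, "linear": [0.2, -0.13, -0.6], "delta_rot": [0, 0, 0]},
    {"grip": 255, "linear": [0.32, -0.15, -1.1], "delta_rot": [0, 0, 0]},
    {"grip": 255, "linear": [0.45, -0.16, -1.5], "delta_rot": [0, 0, 0]},
    {"grip": 255, "linear": [0.6, -0.16, -1.95], "delta_rot": [0, 0, 0]},
    {"grip": 255, "linear": [0.6, -0.16, -1.95], "delta_rot": [0, 0, 0]},
    {"grip": 255, "linear": [0.6, -0.16, -1.95], "delta_rot": [0, 0, 0]},
  ],
)

```text
time: 23.95
ee_pos: [0.5896, 0.1292, 0.0805]
tcp_rot: [161.9, 0.0, 86.4]
wrist_force: [0.7, -0.2, -1.1]
opening: 0.0052
grasp_force: 59.2
```

```bash
python3 m.py "[(8,92,12,18),(8,92,11,12),(8,92,11,6),(8,92,11,0),(8,92,9.5,-3)]"
```

```text
23.95 [0.58964915 0.12923675 0.0805354 ] [1.61909310e+02 1.83148451e-02 8.64404562e+01] [ 0.71539395 -0.2465901  -1.07177433]
(8, 92, 12, 18) lin [-0.    0.09 -0.02] rot [ 0.     0.002 -0.001] ang 0.1 abs [0.59 0.13 0.08]
(8, 92, 11, 12) lin [0.72 0.04 0.07] rot [ 0.007  0.106 -0.001] ang 6.1 abs [0.597 0.13  0.081]
(8, 92, 11, 6) lin [ 1.46 -0.    0.19] rot [ 0.013  0.211 -0.001] ang 12.1 abs [0.604 0.129 0.082]
(8, 92, 11, 0) lin [ 2.21 -0.05  0.23] rot [ 0.02   0.315 -0.001] ang 18.1 abs [0.612 0.129 0.083]
(8, 92, 9.5, -3) lin [ 2.59 -0.08  0.07] rot [ 0.023  0.367 -0.001] ang 21.1 abs [0.615 0.128 0.081]
```

Emit:
play_rows(
  targets=[
    {"grip": 255, "linear": [0.37, 0.05, 0.05], "delta_rot": [0.003, 0.052, 0]},
    {"grip": 255, "linear": [0.73, 0.05, 0.1], "delta_rot": [0.006, 0.105, 0]},
    {"grip": 255, "linear": [1.1, 0.03, 0.15], "delta_rot": [0.01, 0.157, 0]},
    {"grip": 255, "linear": [1.47, 0, 0.22], "delta_rot": [0.013, 0.209, 0]},
    {"grip": 255, "linear": [1.85, -0.02, 0.25], "delta_rot": [0.016, 0.262, 0]},
    {"grip": 255, "linear": [2.22, -0.05, 0.25], "delta_rot": [0.02, 0.314, 0]},
    {"grip": 255, "linear": [2.5, -0.07, 0.15], "delta_rot": [0.022, 0.352, 0]},
    {"grip": 255, "linear": [2.55, -0.07, 0.1], "delta_rot": [0.023, 0.365, 0]},
    {"grip": 255, "linear": [2.55, -0.07, 0.08], "delta_rot": [0.023, 0.372, 0]},
    {"grip": 255, "linear": [2.55, -0.07, 0.08], "delta_rot": [0.023, 0.372, 0]},
  ],
)

```text
time: 24.95
ee_pos: [0.6152, 0.1286, 0.0814]
tcp_rot: [-176.8, 0.0, 86.5]
wrist_force: [0.2, -0.2, 0.0]
opening: 0.0052
grasp_force: 59.2
```

Emit:
play_rows(
  targets=[
    {"grip": 255, "linear": [0.03, 0, -0.1], "delta_rot": [0, 0, 0]},
    {"grip": 255, "linear": [0.03, 0, -0.1], "delta_rot": [0, 0, 0]},
    {"grip": 230, "linear": [0.03, 0, -0.1], "delta_rot": [0, 0, 0]},
    {"grip": 215, "linear": [0.03, 0, -0.1], "delta_rot": [0, 0, 0]},
    {"grip": 200, "linear": [0.03, 0, -0.1], "delta_rot": [0, 0, 0]},
    {"grip": 185, "linear": [0.03, 0, -0.1], "delta_rot": [0, 0, 0]},
    {"grip": 170, "linear": [0.03, 0, -0.1], "delta_rot": [0, 0, 0]},
    {"grip": 170, "linear": [0.03, 0, -0.1], "delta_rot": [0, 0, 0]},
  ],
)

```text
time: 25.75
ee_pos: [0.6155, 0.1286, 0.0805]
tcp_rot: [-176.8, 0.0, 86.4]
wrist_force: [0.1, 0.7, -0.7]
opening: 0.0286
grasp_force: 0.0
```

Emit:
play_rows(
  targets=[
    {"grip": 170, "linear": [-0.2, 0, 3], "delta_rot": [0, 0, 0]},
    {"grip": 170, "linear": [-0.4, 0, 7], "delta_rot": [0, 0, 0]},
    {"grip": 170, "linear": [-0.6, 0, 12], "delta_rot": [0, 0, 0]},
    {"grip": 120, "linear": [-2, -1, 16], "delta_rot": [-0.004, -0.056, 0]},
    {"grip": 60, "linear": [-5, -3, 20], "delta_rot": [-0.004, -0.056, 0]},
    {"grip": 0, "linear": [-9, -5, 23], "delta_rot": [-0.004, -0.056, 0]},
    {"grip": 0, "linear": [-12, -7, 26], "delta_rot": [-0.004, -0.056, 0]},
    {"grip": 0, "linear": [-12, -7, 28], "delta_rot": [-0.004, -0.056, 0]},
    {"grip": 0, "linear": [-12, -7, 28], "delta_rot": [-0.004, -0.056, 0]},
  ],
)

```text
time: 26.65
ee_pos: [0.495, 0.058, 0.3646]
tcp_rot: [179.7, -0.0, 86.4]
wrist_force: [-0.1, 0.2, -0.1]
opening: 0.0849
grasp_force: 0.0
```

```bash
cat > v.py <<'E'
from fit import *
import sys
o=bot.get_obs();print(o["time"],o["ee_pos"],o["tcp_rot"])
p=bot.camera("wrist");save(p,sys.argv[1])
s,c=fit(p,RACK,(.598,.0375,-.063));print("rack",s,c)
print("bar",*fit(p,BAR,(.419,-.1,-.063),z=0))
for d in bot.trace(p,"plate0"):
    X=cloud(p,d["pixels"]);X=(X-[s[0],s[1],0])@R.from_euler("z",s[2]).as_matrix();Y=X[(X[:,2]>.105)&(X[:,2]<.12)]
    print(d["conf"],d["box"],np.percentile(X*1000,[2,50,98],axis=0).round(0).tolist(),len(Y),cv2.minAreaRect((Y[:,:2]*1000).astype(np.float32)) if len(Y)>5 else "",Y.mean(0))
d=bot.trace(p,"keeper_bar")
for d in d[:1]:
    X=cloud(p,d["pixels"]);Y=X[(X[:,2]>.034)&(X[:,2]<.046)];Z=X[(X[:,2]>.003)&(X[:,2]<.014)]
    for q in(Y,Z):
        if len(q)>5:print(d["box"],len(q),cv2.minAreaRect((q[:,:2]*1000).astype(np.float32)))
E
python3 v.py v1
```

```text
26.65 [0.495  0.058  0.3646] [179.6634  -0.0176  86.3946]
rack [ 0.5973  0.0373 -0.065 ] 3.257523520620669
bar [ 0.4184 -0.1033 -0.0673] 1.6400280470191462
0.81 [316.4, 133.9, 342.5, 187.3] [[4.0, -34.0, 18.0], [9.0, -4.0, 83.0], [15.0, 30.0, 115.0]] 223 ((12.881146430969238, -3.0010299682617188), (56.236061096191406, 6.425585746765137), 89.34512329101562) [ 0.0121 -0.0017  0.1121]
[200.8, 11.7, 225.7, 256.4] 222 ((419.6585998535156, -102.2742919921875), (49.961753845214844, 15.030609130859375), 83.22348022460938)
[200.8, 11.7, 225.7, 256.4] 2689 ((429.0484313964844, 49.16468811035156), (417.08489990234375, 20.454524993896484), 86.43412017822266)
```

View pics/v1.png

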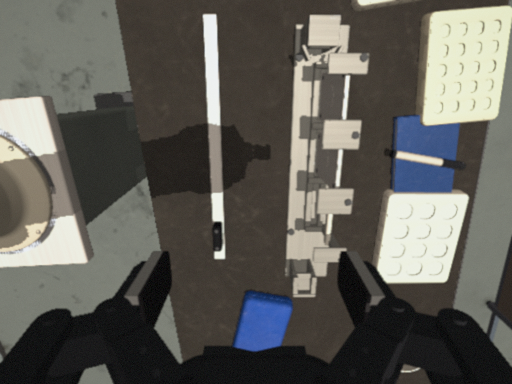

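The bar lies in front of the rack with its grip at (217,235). The middle-bay plate shows around (328,160). I check the +y bay in the depth data.

```bash
python3 - <<'E'
from fit import *
np.set_printoptions(precision=1,suppress=True)
s=(.598,.0375,-.0635)
for c in("wrist","scene"):
    p=bot.camera(c);X=cloud(p,np.ones((384,512),bool));X=((X-[s[0],s[1],0])@R.from_euler("z",s[2]).as_matrix())*1000
    for b in(92,0,-92):
        Y=X[(abs(X[:,1]-b)<45)&(X[:,2]>85)&(X[:,2]<119)&(X[:,0]>-40)&(X[:,0]<19)]
        Z=X[(abs(X[:,1]-b)<45)&(X[:,2]>30)&(X[:,2]<55)&(X[:,0]>-10)&(X[:,0]<14)]
        print(c,b,len(Y),np.percentile(Y,[3,50,97],axis=0).ravel() if len(Y) else "",len(Z),np.percentile(Z,[3,50,97],axis=0).ravel() if len(Z) else "")
p_=bot.camera("scene");save(p_,"s3");i=cv2.imread("pics/s3.png")[130:250,160:320];cv2.imwrite("pics/s3c.png",cv2.resize(i,None,fx=4,fy=4))
E
```

```text
wrist 92 542 [  8.6  66.   86.7  10.4  92.8 107.4  15.9 118.3 115. ] 245 [  4.5  59.9  30.6   5.4  91.6  42.4   6.5 122.   54.7]
wrist 0 444 [  7.9 -31.   86.4   9.5  -3.5 107.9  15.2  22.6 114.6] 139 [  4.  -33.4  30.3   6.  -10.7  41.2   7.4  25.3  53.3]
wrist -92 8 [  17.9 -136.    85.5   18.5 -134.3   90.9   18.9 -133.2   97.6] 0 
scene 92 164 [  7.7  55.6  85.7  10.3  85.1  98.3  15.7 124.7 112.7] 136 [  3.2  53.9  31.1   6.2  89.6  43.6   9.5 123.9  54.1]
scene 0 137 [  7.6 -35.3  86.3   9.9  -6.5  99.   14.7  34.1 113.5] 125 [  2.9 -35.2  30.7   6.    3.1  42.7   9.5  34.4  54.3]
scene -92 3 [  17.  -136.4   88.7   18.1 -135.    90.8   18.8  -54.5   90.8] 0
```

View pics/s3c.png

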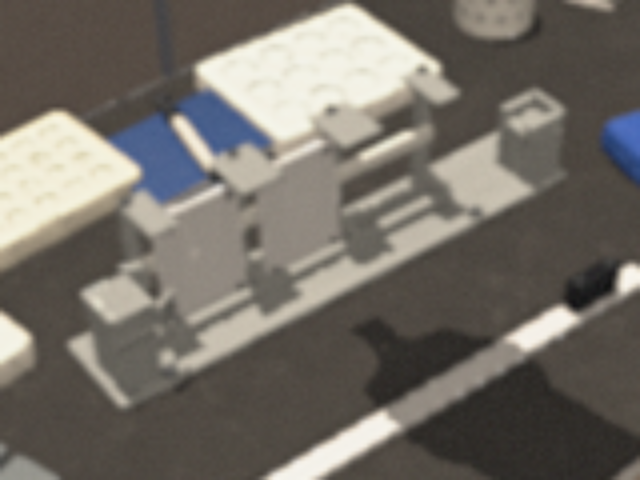

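Both plates are seated in the +y and middle bays, leaning on the rail. Next I fetch the bar at (0.4196, -0.1025).

Emit:
play_rows(
  targets=[
    {"grip": 0, "linear": [-3, -5, -4], "delta_rot": [0, 0, 0]},
    {"grip": 0, "linear": [-6, -10, -8], "delta_rot": [0, 0, 0]},
    {"grip": 0, "linear": [-7.5, -15, -13], "delta_rot": [0, 0, 0]},
    {"grip": 0, "linear": [-7.5, -16, -18], "delta_rot": [0, 0, 0]},
    {"grip": 0, "linear": [-7.5, -16, -23], "delta_rot": [0, 0, 0]},
    {"grip": 0, "linear": [-7.5, -16, -27], "delta_rot": [0, 0, 0]},
    {"grip": 0, "linear": [-7.5, -16, -27], "delta_rot": [0, 0, 0]},
    {"grip": 0, "linear": [-7.5, -16, -27], "delta_rot": [0, 0, 0]},
  ],
)

```text
time: 27.75
ee_pos: [0.4166, -0.101, 0.0844]
tcp_rot: [-179.4, -0.1, 86.4]
wrist_force: [0.2, -0.1, -0.1]
opening: 0.0854
grasp_force: 0.0
```

```bash
python3 - <<'E'
from fit import *
p=bot.camera("wrist");o=bot.get_obs();print(o["time"],o["ee_pos"],o["tcp_rot"])
for d in bot.trace(p,"keeper_bar")[:1]:
    X=cloud(p,d["pixels"]);Y=X[(X[:,2]>.034)&(X[:,2]<.046)];Z=X[(X[:,2]>.003)&(X[:,2]<.014)]
    for q in(Y,Z): print(d["box"],len(q),cv2.minAreaRect((q[:,:2]*1000).astype(np.float32)) if len(q)>5 else "")
E
```

```text
27.8 [ 0.4186 -0.101   0.0883] [-179.6575   -0.0106   86.4149]
[243.5, 0.0, 278.2, 264.7] 1385 ((419.1486511230469, -101.92324829101562), (49.317100524902344, 15.442209243774414), 87.3535385131836)
[243.5, 0.0, 278.2, 264.7] 5311 ((421.9183654785156, -59.68555450439453), (200.2079620361328, 20.08481216430664), 86.16223907470703)
```

Emit:
play_rows(
  force=80,
  targets=[
    {"grip": 0, "linear": [0.06, -0.1, -4], "delta_rot": [0, 0, 0]},
    {"grip": 0, "linear": [0.06, -0.1, -6.5], "delta_rot": [0, 0, 0]},
    {"grip": 0, "linear": [0.06, -0.1, -7.4], "delta_rot": [0, 0, 0]},
    {"grip": 0, "linear": [0.06, -0.1, -7.4], "delta_rot": [0, 0, 0]},
    {"grip": 200, "linear": [0.06, -0.1, -7.4], "delta_rot": [0, 0, 0]},
    {"grip": 255, "linear": [0.06, -0.1, -7.4], "delta_rot": [0, 0, 0]},
    {"grip": 255, "linear": [0.06, -0.1, -7.4], "delta_rot": [0, 0, 0]},
    {"grip": 255, "linear": [0.06, -0.1, -7.4], "delta_rot": [0, 0, 0]},
    {"grip": 255, "linear": [0.06, -0.1, -7.4], "delta_rot": [0, 0, 0]},
    {"grip": 255, "linear": [0.06, -0.1, -7.4], "delta_rot": [0, 0, 0]},
  ],
)

```text
time: 28.85
ee_pos: [0.4215, -0.1025, 0.0171]
tcp_rot: [180.0, 0.1, 86.4]
wrist_force: [-0.4, -0.5, 6.1]
opening: 0.0141
grasp_force: 79.4
```

```bash
cat > kb.py <<'E'
from h import *
import sys
S=(0.598,0.0375,-0.0635)
def kb(y,z,al,off=.0171,x=-13):
    Z=R.from_euler("z",S[2]);A=Z*R.from_euler("x",-al)
    P=Z.apply([x/1e3,y/1e3,z/1e3])+A.apply([0,0,off])+[S[0],S[1],0]
    return P,A*R.from_euler("xyz",[180,0,90],degrees=True)
def go(ws,dz=0):
    o=bot.get_obs();p0=o["ee_pos"];R0=R.from_euler("xyz",o["tcp_rot"],degrees=True);print(o["time"],p0,o["tcp_rot"],o["wrist_force"])
    for w in ws:
        P,Q=kb(*w);print(w,"lin",((P-p0)*100).round(2),"rot",(Q*R0.inv()).as_rotvec().round(4))
if __name__=="__main__": go(eval(sys.argv[1]))
E
python3 kb.py "[(-255,85,0),(-255,76,.028),(-180,76,.028),(-180,60,0)]"
```

```text
28.85 [ 0.42148416 -0.10251418  0.01708245] [1.79976773e+02 5.78668538e-02 8.64474687e+01] [-0.37690066 -0.49847864  6.05101076]
(-255, 85, 0) lin [ 14.74 -11.36   8.5 ] rot [ 0.001   0.0003 -0.0015]
(-255, 76, 0.028) lin [ 14.74 -11.32   7.6 ] rot [-0.0269  0.0021 -0.0015]
(-180, 76, 0.028) lin [15.22 -3.83  7.6 ] rot [-0.0269  0.0021 -0.0015]
(-180, 60, 0) lin [15.21 -3.88  6.  ] rot [ 0.001   0.0003 -0.0015]
```

Emit:
play_rows(
  targets=[
    {"grip": 255, "linear": [0, 0, 2], "delta_rot": [0, 0, 0]},
    {"grip": 255, "linear": [0, 0, 5], "delta_rot": [0, 0, 0]},
    {"grip": 255, "linear": [0, -2, 8], "delta_rot": [0, 0, 0]},
    {"grip": 255, "linear": [1, -6, 8.5], "delta_rot": [0, 0, 0]},
    {"grip": 255, "linear": [1, -10, 8.5], "delta_rot": [0, 0, 0]},
    {"grip": 255, "linear": [1, -11.3, 8.5], "delta_rot": [0, 0, 0]},
    {"grip": 255, "linear": [1, -11.3, 8.5], "delta_rot": [0, 0, 0]},
  ],
)

```text
time: 29.55
ee_pos: [0.4306, -0.2168, 0.1007]
tcp_rot: [-179.9, 0.0, 86.3]
wrist_force: [0.1, 0.3, -3.1]
opening: 0.0143
grasp_force: 78.4
```

```bash
python3 kb.py "[(-255,85,0),(-255,76,.028),(-180,76,.028),(-180,60,0)]"
python3 - <<'E'
from fit import *
for c in("scene","top"):
    p=bot.camera(c)
    for d in bot.trace(p,"keeper_bar")[:1]:
        X=cloud(p,d["pixels"]);X=X[(X[:,2]>.06)&(X[:,2]<.115)&(X[:,1]>-.06)]
        print(c,d["conf"],len(X),np.polyfit(X[:,1],X[:,2],1),np.polyfit(X[:,1],X[:,0],1),X[:,1].max(),np.median(X[:,2]))
E
```

```text
29.55 [ 0.43055835 -0.2167563   0.10070581] [-1.79886772e+02  3.33022946e-02  8.62963073e+01] [ 0.08194352  0.27358156 -3.0501989 ]
(-255, 85, 0) lin [13.83  0.06  0.14] rot [ 0.0005 -0.002   0.0011]
(-255, 76, 0.028) lin [13.83  0.11 -0.76] rot [-0.0275 -0.0002  0.0012]
(-180, 76, 0.028) lin [14.31  7.59 -0.76] rot [-0.0275 -0.0002  0.0012]
(-180, 60, 0) lin [14.3   7.54 -2.36] rot [ 0.0005 -0.002   0.0011]
scene 0.93 380 [-0.0038  0.0898] [0.0587 0.4412] 0.14192164565072735 0.08976989401873542
top 0.67 473 [-0.0019  0.0905] [0.0593 0.444 ] 0.1450027801273574 0.09049348381394595
```

Emit:
play_rows(
  targets=[
    {"grip": 255, "linear": [3, 0.06, 0.1], "delta_rot": [0, 0, 0]},
    {"grip": 255, "linear": [7, 0.06, 0.1], "delta_rot": [0, 0, 0]},
    {"grip": 255, "linear": [11, 0.06, 0.1], "delta_rot": [0, 0, 0]},
    {"grip": 255, "linear": [13, 0.06, 0.1], "delta_rot": [0, 0, 0]},
    {"grip": 255, "linear": [13.8, 0.06, 0.1], "delta_rot": [0, 0, 0]},
    {"grip": 255, "linear": [13.8, 0.1, -0.4], "delta_rot": [-0.015, 0, 0]},
    {"grip": 255, "linear": [13.8, 0.1, -0.75], "delta_rot": [-0.025, 0, 0]},
    {"grip": 255, "linear": [13.8, 0.1, -0.75], "delta_rot": [-0.025, 0, 0]},
    {"grip": 255, "linear": [13.8, 0.1, -0.75], "delta_rot": [-0.025, 0, 0]},
  ],
)

```text
time: 30.65
ee_pos: [0.5683, -0.2143, 0.0942]
tcp_rot: [179.9, 1.5, 86.4]
wrist_force: [0.1, 0.4, -2.7]
opening: 0.0144
grasp_force: 78.7
```

```bash
python3 kb.py "[(-255,76,.028),(-225,76,.028),(-200,76,.028),(-180,76,.028),(-180,60,0)]"
python3 - <<'E'
from fit import *
S=(0.598,0.0375,-0.0635)
for c in("scene","top"):
    p=bot.camera(c);save(p,c+"5")
    for d in bot.trace(p,"keeper_bar")[:1]:
        X=cloud(p,d["pixels"]);X=((X-[S[0],S[1],0])@R.from_euler("z",S[2]).as_matrix());X=X[(X[:,2]>.05)&(X[:,2]<.095)&(X[:,1]>-.15)&(abs(X[:,0]+.013)<.02)]
        print(c,d["conf"],len(X),np.polyfit(X[:,1],X[:,2],1),np.polyfit(X[:,1],X[:,0],1),X[:,1].max(),np.median(X[:,2]))
E
python3 -c "
import cv2
i=cv2.imread('pics/scene5.png')[120:250,160:340];cv2.imwrite('pics/s5c.png',cv2.resize(i,None,fx=4,fy=4))"
```

```text
30.65 [ 0.56829718 -0.2142883   0.09418618] [179.94561167   1.47958778  86.43608644] [ 0.11654422  0.43609396 -2.67680261]
(-255, 76, 0.028) lin [ 0.06 -0.14 -0.11] rot [-0.0021  0.0011 -0.0013]
(-225, 76, 0.028) lin [ 0.25  2.85 -0.11] rot [-0.0021  0.0011 -0.0013]
(-200, 76, 0.028) lin [ 0.41  5.35 -0.11] rot [-0.0021  0.0011 -0.0013]
(-180, 76, 0.028) lin [ 0.53  7.35 -0.11] rot [-0.0021  0.0011 -0.0013]
(-180, 60, 0) lin [ 0.53  7.3  -1.71] rot [ 0.0258 -0.0007 -0.0013]
scene 0.84 407 [-0.0329  0.0764] [-0.0027 -0.0182] 0.10533495434377962 0.07694503306564326
top 0.63 438 [-0.0287  0.0776] [-0.002 -0.015] 0.10591896179621005 0.07821749210355688
```

View pics/s5c.png

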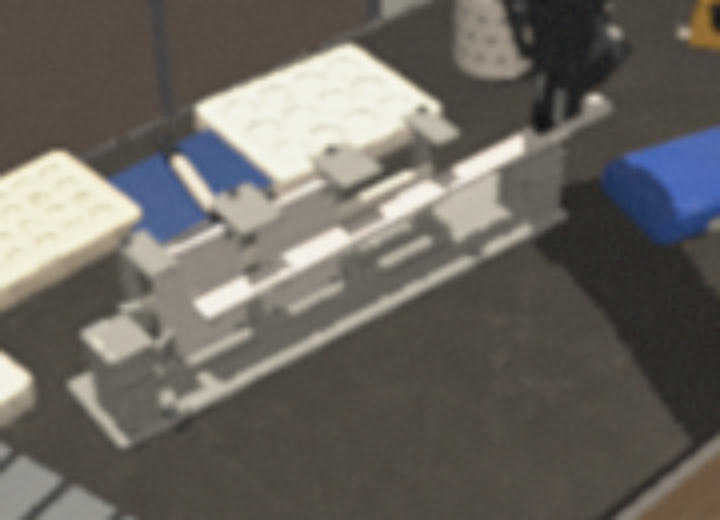

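The tip is at rack y ≈ 107 with its underside at about 66 mm, lined up with the pocket, and the plates have not moved. I insert it.

Emit:
play_rows(
  targets=[
    {"grip": 255, "linear": [0.1, 0, -0.1], "delta_rot": [-0.001, 0, -0.003]},
    {"grip": 255, "linear": [0.2, 1, -0.1], "delta_rot": [-0.001, 0, -0.003]},
    {"grip": 255, "linear": [0.3, 2, -0.1], "delta_rot": [-0.001, 0, -0.003]},
    {"grip": 255, "linear": [0.35, 3, -0.1], "delta_rot": [-0.001, 0, -0.003]},
    {"grip": 255, "linear": [0.42, 4, -0.1], "delta_rot": [-0.001, 0, -0.003]},
    {"grip": 255, "linear": [0.42, 4, -0.1], "delta_rot": [-0.001, 0, -0.003]},
  ],
)

```text
time: 31.45
ee_pos: [0.5735, -0.1728, 0.093]
tcp_rot: [179.9, 1.5, 86.4]
wrist_force: [-0.1, 0.5, -2.9]
opening: 0.0142
grasp_force: 78.7
```

```bash
python3 kb.py "[(-200,76,.028),(-180,76,.028),(-180,60,0)]"
```

```text
31.45 [ 0.57349083 -0.17275883  0.09304095] [179.93867013   1.52017406  86.37409091] [-0.06435573  0.52714046 -2.86126264]
(-200, 76, 0.028) lin [-0.11  1.2   0.01] rot [-0.0014  0.0012 -0.0002]
(-180, 76, 0.028) lin [0.01 3.19 0.01] rot [-0.0014  0.0012 -0.0002]
(-180, 60, 0) lin [ 0.01  3.14 -1.59] rot [ 0.0265 -0.0006 -0.0002]
```

Emit:
play_rows(
  targets=[
    {"grip": 255, "linear": [0, 0.8, 0], "delta_rot": [-0.001, 0, 0]},
    {"grip": 255, "linear": [0, 1.6, 0], "delta_rot": [-0.001, 0, 0]},
    {"grip": 255, "linear": [0, 2.4, 0], "delta_rot": [-0.001, 0, 0]},
    {"grip": 255, "linear": [0.02, 3.1, 0], "delta_rot": [-0.001, 0, 0]},
    {"grip": 255, "linear": [0.02, 3.1, 0], "delta_rot": [-0.001, 0, 0]},
    {"grip": 255, "linear": [0.02, 3.1, 0], "delta_rot": [-0.001, 0, 0]},
  ],
)

```text
time: 32.05
ee_pos: [0.5736, -0.1433, 0.093]
tcp_rot: [179.9, 1.6, 86.3]
wrist_force: [-0.1, 0.5, -2.8]
opening: 0.0145
grasp_force: 78.7
```

```bash
python3 kb.py "[(-180,76,.028),(-180,60,0)]"
```

```text
32.05 [ 0.57358114 -0.14328019  0.09300555] [179.92994377   1.6024587   86.29822967] [-0.06818263  0.52600463 -2.83242084]
(-180, 76, 0.028) lin [0.01 0.24 0.01] rot [0.     0.0012 0.0011]
(-180, 60, 0) lin [ 0.    0.2  -1.59] rot [ 0.028  -0.0006  0.0011]
```

Emit:
play_rows(
  targets=[
    {"grip": 255, "linear": [0, 0.2, -0.1], "delta_rot": [0.003, 0, 0.001]},
    {"grip": 255, "linear": [0, 0.2, -0.5], "delta_rot": [0.01, 0, 0.001]},
    {"grip": 255, "linear": [0, 0.2, -0.9], "delta_rot": [0.018, 0, 0.001]},
    {"grip": 255, "linear": [0, 0.2, -1.3], "delta_rot": [0.026, 0, 0.001]},
    {"grip": 255, "linear": [0, 0.2, -1.5], "delta_rot": [0.029, 0, 0.001]},
    {"grip": 255, "linear": [0, 0.2, -1.5], "delta_rot": [0.029, 0, 0.001]},
    {"grip": 255, "linear": [0, 0.2, -1.5], "delta_rot": [0.029, 0, 0.001]},
  ],
)

```text
time: 32.75
ee_pos: [0.5735, -0.1415, 0.078]
tcp_rot: [-180.0, -0.1, 86.3]
wrist_force: [0.1, -0.7, -2.8]
opening: 0.0143
grasp_force: 78.9
```

Still hanging free, with about 1 mm to go. I lower it, release slowly and rise.

Emit:
play_rows(
  targets=[
    {"grip": 255, "linear": [0, 0, -0.1], "delta_rot": [0, 0, 0]},
    {"grip": 255, "linear": [0, 0, -0.15], "delta_rot": [0, 0, 0]},
    {"grip": 255, "linear": [0, 0, -0.15], "delta_rot": [0, 0, 0]},
  ],
)

```text
time: 33.05
ee_pos: [0.5737, -0.1414, 0.0772]
tcp_rot: [180.0, -0.1, 86.3]
wrist_force: [-1.7, -0.2, 4.2]
opening: 0.0145
grasp_force: 79.6
```

Emit:
play_rows(
  targets=[
    {"grip": 220, "linear": [0, 0, 0], "delta_rot": [0, 0, 0]},
    {"grip": 180, "linear": [0, 0, 0], "delta_rot": [0, 0, 0]},
    {"grip": 140, "linear": [0, 0, 0], "delta_rot": [0, 0, 0]},
    {"grip": 100, "linear": [0, 0, 0], "delta_rot": [0, 0, 0]},
    {"grip": 100, "linear": [0, 0, 0], "delta_rot": [0, 0, 0]},
    {"grip": 100, "linear": [0, 0, 0], "delta_rot": [0, 0, 0]},
    {"grip": 100, "linear": [0, 0, 3], "delta_rot": [0, 0, 0]},
    {"grip": 60, "linear": [0, 0, 7], "delta_rot": [0, 0, 0]},
  ],
)

```text
time: 33.85
ee_pos: [0.5723, -0.1411, 0.1451]
tcp_rot: [-179.7, -0.1, 86.3]
wrist_force: [0.9, 0.3, 1.0]
opening: 0.0643
grasp_force: 0.0
```

Emit:
play_rows(
  targets=[
    {"grip": 0, "linear": [-2, 4, 5], "delta_rot": [0, 0, 0]},
    {"grip": 0, "linear": [-4, 9, 9], "delta_rot": [0, 0, 0]},
    {"grip": 0, "linear": [-7, 13, 13], "delta_rot": [0, 0, 0]},
    {"grip": 0, "linear": [-8, 17, 17], "delta_rot": [0, 0, 0]},
    {"grip": 0, "linear": [-8, 19, 20], "delta_rot": [0, 0, 0]},
    {"grip": 0, "linear": [-8, 19, 20], "delta_rot": [0, 0, 0]},
    {"grip": 0, "linear": [-8, 19, 20], "delta_rot": [0, 0, 0]},
  ],
)

```text
time: 34.55
ee_pos: [0.4933, 0.051, 0.3509]
tcp_rot: [179.7, -0.2, 86.5]
wrist_force: [0.4, 1.0, -0.0]
opening: 0.0852
grasp_force: 0.0
```

```bash
python3 - <<'E'
from fit import *
np.set_printoptions(precision=1,suppress=True)
o=bot.get_obs();print(o["time"],o["ee_pos"])
S=(0.598,0.0375,-0.0635);r2=lambda X:((X-[S[0],S[1],0])@R.from_euler("z",S[2]).as_matrix())*1000
P=[bot.camera(c) for c in("wrist","scene")];save(P[0],"f_w");save(P[1],"f_s")
for p in P:
    d=bot.trace(p,"keeper_bar")[0];X=r2(cloud(p,d["pixels"]))
    H=X[(X[:,2]>90)&(X[:,2]<105)&(X[:,1]<-140)];B=X[(X[:,2]>60)&(X[:,2]<78)&(X[:,1]>-150)&(abs(X[:,0]+13)<14)]
    print(d["conf"],"grip",len(H),np.percentile(H,[2,50,98],axis=0).ravel() if len(H) else "","bar",len(B),np.polyfit(B[:,1],B[:,2],1),np.polyfit(B[:,1],B[:,0],1),np.percentile(B,[2,50,98],axis=0).ravel())
    X=r2(cloud(p,np.ones((384,512),bool)))
    for b in(92,0):
        Y=X[(abs(X[:,1]-b)<45)&(X[:,2]>85)&(X[:,2]<119)&(X[:,0]>-9)&(X[:,0]<19)];print(b,len(Y),np.percentile(Y,[3,50,97],axis=0).ravel())
    print(fit(p,BAR,np.r_[tr(S,[-.013,-.18,0])[0,:2],S[2]],z=.06,step=(.004,.004,.02)),tr(S,[-.013,-.18,0])[0,:2]*1000)
i=cv2.imread("pics/f_s.png")[120:250,160:340];cv2.imwrite("pics/f_sc.png",cv2.resize(i,None,fx=4,fy=4))
E
```

```text
34.55 [0.5 0.1 0.4]
0.6 grip 287 [ -22.5 -203.8   91.7  -15.8 -178.4   98.5   -7.2 -155.8  100.5] bar 2955 [-0.  68.7] [ -0.  -14.4] [ -24.4 -141.2   64.6  -14.7   30.3   68.9   -4.5  153.2   70.5]
92 600 [  8.7  65.9  86.2  10.4  93.2 107.1  15.9 119.  115. ]
0 472 [  8.  -31.   87.    9.6  -3.1 107.8  15.1  22.6 114.8]
(array([ 0.6, -0.1, -0.1]), np.float64(2.679834000252408)) [ 573.6 -141.3]
0.97 grip 60 [ -23.3 -203.3   90.6  -17.2 -180.3   96.4   -7.2 -157.4   99.2] bar 508 [-0.  66.7] [ -0.  -16.3] [ -25.2 -142.7   60.7  -17.2   10.1   67.1   -4.3  135.8   70.2]
92 162 [  7.5  56.2  86.1  10.6  85.7  98.9  16.4 124.  113.1]
0 142 [  7.3 -34.6  86.2   9.8  -6.5  98.   14.8  34.  114.2]
(array([ 0.6, -0.1, -0.1]), np.float64(3.6213411085156033)) [ 573.6 -141.3]
```

View pics/f_sc.png

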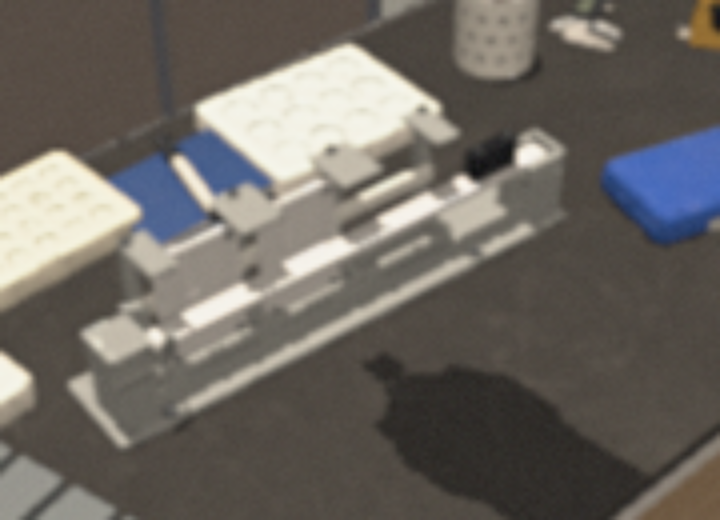

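View pics/f_w.png

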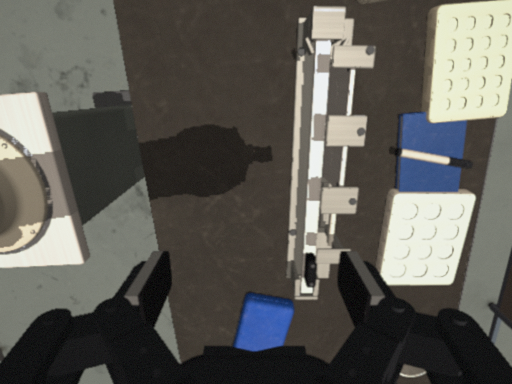

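The bar is home: its top is level at 68-69 mm, the grip is centred at rack y ≈ -179, the plain end is in the pocket, and its handle end is inside the lip. Both plates are seated and the case has not moved. The robot is clear, so I hand in.

```bash
python3 -c "
from workcell import bot
print(bot.job_done())"
```

```text
the job is handed in; nothing more can be done
None
```

I handed the job in: both plates present at the start stand in the +y and middle bays, the keeper bar is locked home, and the case was left alone; no verdict came back.

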